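Clear, stroke and zero a skiving slide

ROBOT

A 6-joint arm with a two-finger parallel gripper is mounted at the origin on the work surface. World frame = base frame: x ahead of the robot, y to its left, z up, the work surface at z = 0. Lengths are in m, angles in rad, forces in N, time in s.
With the tool pointing down it reaches from about 0.3 to 0.85 m from the base axis. Payload 4.2 kg.
Tool frame: the origin (TCP) lies on the centre line of the jaws, within the pads' length; the fingertips stand 25 mm ahead of it and the grasp point (between the pads) lies 6 mm ahead of it; x points along the fingers, y is the direction in which the jaws open and shut, and the axes are right-handed (so a half turn about x gives the same grasp; the last joint's range is limited). The gripper opens to 91 mm and grips with 3 to 60 N. Pads are 32 mm wide; open, the fingers measure 118 mm over their backs; the gripper's body (76 mm by 178 mm) begins 60 mm behind the grasp point.
Start: joints at [-0.02, 0.32, 1.565, -0, 1.257, -0.02], TCP at [0.575, 0, 0.216] pointing down, gripper open.
Joint ranges: [-3.11, 3.11], [-0.84, 2.01], [0.21, 2.61], [-1.34, 4.49], [0.05, 2.63], [-2.56, 2.56]. Speed limits (rad/s): [2.57, 2.57, 3.14, 3.14, 3.14, 3.14].

INTERFACE

Orientations are given as a rotation vector (axis times angle).
In Python, from station import monitor, cams, sign_off gives the robot as it stands.
- The arm moves only by the shell command python3 -m handwheel 'ROWS'. ROWS is JSON, a list that holds one entry, the list of rows, each a list of 7 numbers: the turn, a rotation vector about the tool's x, y, z in rad, then the shift along the tool's x, y, z in cm, then the opening, from 0 (shut) to 1 (fully open). A call has 1 to 20 rows; each row shifts and turns the pose as measured when the row begins, along the tool's axes as they then stand; what a row does not reach is not made up. A row lasts 1/12 s, in which the tool goes at most 41.7 mm and 7.16 degrees, less where a joint would pass 70% of its speed; a pose out of reach is approached as far as the arm can. A call with a gripper value outside its range is refused whole. The fingers move at their own pace and stop on an object; the grip force is fixed at half the most. Time passes only in rows, so rows that do not move let the fingers close. It gives the time, the measured TCP pose, the force and the opening at its end, in the units of the state.
- monitor.get_obs(): the state, without advancing time (a new reading comes with each control period).
- cams.grab_frame(name): name is "scene" or "side" or "wrist"; returns the picture (384x512x3 uint8, red, green, blue); there is no depth.
- cams.camera_params(name): a dict with "camera_matrix" (3x3 intrinsics, pixels), "rvec" (rotation vector, rad) and "tvec" (3), from world to camera coordinates, as OpenCV has them. Camera axes: x right, y down, z forward; pixel columns grow to the right and rows downward; lengths in m; the calibration is good to about 2 mm. A picture is of the moment at which its call begins: read the wrist's pose just before it. camera_params takes no time and is no camera call; for the wrist camera it gives the pose at the moment of the call.
- sign_off(): hands the job in, once; it reports no verdict.
The state is a dict: "time": time; "q": joint angles; "qvel": joint speeds; "joint_torque": joint torques, N m; "ee_pos": TCP position; "ee_rot": TCP orientation; "force": force on the tool from outside, world axes, zero at the start; "moment": the same for the moment, N m; "gripper_width": finger opening in m.
Only numpy, scipy, OpenCV 4.12 (cv2) and the standard library are available. Lean on these libraries where they do the work, as an engineer would, in place of code of your own. Each camera call takes 0.05 s, during which the arm holds its last target.

TASK

Make the strap-skiving slide ready: put every hand tool that lies on its marble bed into the plywood tray, then by its handle stroke the carriage gently all the way to the far stop and all the way back against the home stop, pushing on through any sticky spot. With the carriage left fully home, turn the dial's bezel until its zero mark stands under the pointer; leave the other things on the bench alone.

Things in the scene. Friction and masses are not known exactly. Their poses are not given: they have to be found in the camera images.
- bed: Fixed marble bed of the slide, 160 (x) x 490 (y) x 50 mm high, steel ways flush along its flat top. Origin on its underside, under the ways' centre line; the slab runs from y = -225 to +265 mm. The carriage travels along y: home stop and dial gauge at the +y end, far stop at the -y end. Stops are pairs of low steel lugs. Tools lie across its top, 50 mm above the origin, in the carriage's way.
- carriage (a joint): Carriage travel in m: 0 home, 0.27 at the far stop, growing towards the bed's -y; starts 10-20 mm off home. Aluminium block 120 x 60 (along travel), its top 40 mm above the bed's top. Drags with 3 N and stays where left; at two unseen places a sticky spot some 20 mm long adds up to about 8 N more. Force building up short of 0 or 0.27 is a sticky spot, not the stop.
- handle (a point): Middle of the round upright wooden handle on the carriage, 28 mm in diameter, 42 mm tall, standing on the carriage's top; the point is on its axis, 113 mm above the table, 19 mm below its top and 23 mm above the carriage's top.
- dial_centre (a point): Centre of the dial gauge's knurled bezel, at the bed's home end, face up: a disc 52 mm in diameter, 22 mm high, axis vertical; the point is half-way up, 111 mm above the table. The round body below it (38 mm) is free for 35 mm down to a foot plate; a thin plunger, 36 mm below the point, reaches to the carriage. The bezel turns either way without end stops, 0.04 N m of friction, and stays.
- dial_zero (a point): The broad black zero mark on the dial's white face, at 22 mm from the axis, 12 mm above dial_centre. It turns with the bezel. The face has 20 equal divisions of 18 degrees.
- pointer_tip (a point): Tip of the dial's dark pointer, 22 mm from the same axis, just above the face. The carriage moves it: over its last millimetres home it presses the plunger and the pointer swings clockwise (from above) by 0.5 rad per mm. It does not follow the bezel. With the carriage home it stands still at a new angle.
- tray: Fixed open plywood tray, 170 (x) x 230 (y) x 32 mm high outside, walls and floor 5 mm. Origin in the middle of its underside.
- slicker_mid (a point): Edge slicker, a plain hardwood bar 130 x 22 x 20 mm, lying flat. The point is its centre (half its height up); its own x axis runs along its length, z is up when it lies as at the start; pinch it across its width. May be absent.
- folder_mid (a point): Folder, a flat off-white bar 140 x 22 x 12 mm, lying flat. The point is its centre (half its height up); its own x axis runs along its length, z is up when it lies as at the start; pinch it across its width. May be absent.
- punch_mid (a point): Strap punch, a steel bar 18 x 18 mm with a cross blade 30 mm wide at its +x end, 120 mm long in all, lying flat. The point is its centre (half its height up); its own x axis runs along its length, z is up when it lies as at the start; pinch it across its width. May be absent.
- awl_mid (a point): Awl, a dark wooden handle 90 x 24 x 22 mm (from x = -60 to +30 mm) with a steel spike 8 mm thick out to x = +75 mm, lying flat. The point is its centre (half its height up); its own x axis runs along its length, z is up when it lies as at the start; pinch it across its width. May be absent.
- wax_jar: Bystander: closed amber jar, 64 mm in diameter, 70 mm high; origin under its centre. Leave alone.
- tin: Bystander: closed can, 72 mm in diameter, 95 mm high; origin under its centre. Leave alone.
- mallet: Bystander: wooden mallet lying flat, head 60 mm in diameter and 100 mm long, handle 170 mm to its -x; origin under its head. Leave alone.
Not all that is in view belongs to the job. There is more than one size of the part that bears folder_mid; the job needs the smaller.

How it is judged:
By the outcome, as a careful person would: the job done as asked, in the order asked, and still so for the second after the job is handed in, with the robot touching nothing.
Of slicker, folder, punch, awl only 2 to 4 are there at a start; the rules pass over those that are not, and their reading is None.
At some moment in a run one of slicker, folder, punch, awl may be knocked a few centimetres aside while the robot is not near it.
Once in a run the grip may slacken for a moment while it holds something.
It also fails if it takes over 210 s, if anything falls off the work surface, if the arm or the gripper's body presses on something with over 40 N, if the wrist force passes 120 N, or if a joint passes its speed limit or range.

## Working session

There is one attempt and no reset: what is moved stays moved. The work goes in short steps, Python scripts to look and compute and a shell command to move; the robot and the scene stay as the last step left them, time stands still between calls to the robot, and variables do not carry over. Pictures are saved under pics/ and viewed, and the job is handed in when it is done.

```bash
ls; mkdir -p pics; cat > h.py <<'E'
import numpy as np, cv2
from station import monitor, cams
def params(n):
    p=cams.camera_params(n); K=np.array(p["camera_matrix"],float); R=cv2.Rodrigues(np.array(p["rvec"],float))[0]; t=np.array(p["tvec"],float).ravel()
    return K,R,t
def ray(P,uv):
    K,R,t=P; d=R.T@(np.linalg.inv(K)@np.array([uv[0],uv[1],1.])); return -R.T@t,d
def onz(P,uv,z):
    c,d=ray(P,uv); return c+d*(z-c[2])/d[2]
def proj(P,X):
    K,R,t=P; x=K@(R@np.asarray(X,float)+t); return x[:2]/x[2]
def tri(obs):
    A=np.zeros((3,3));b=np.zeros(3)
    for P,uv in obs:
        c,d=ray(P,uv); d=d/np.linalg.norm(d); M=np.eye(3)-np.outer(d,d); A+=M;b+=M@c
    return np.linalg.solve(A,b)
def save(n,f):
    P=params(n); im=cams.grab_frame(n); cv2.imwrite("pics/"+f+".png",im[:,:,::-1]); np.savez("pics/"+f+".npz",im=im,K=P[0],R=P[1],t=P[2]); return im,P
def load(f):
    z=np.load("pics/"+f+".npz"); return z["im"],(z["K"],z["R"],z["t"])
def st():
    s=monitor.get_obs(); print("t",round(s["time"],2),"pos",np.round(s["ee_pos"],4),"rot",np.round(s["ee_rot"],3),"F",np.round(s["force"],1),"w",round(s["gripper_width"],4),"q",np.round(s["q"],2)); return s
E
python3 - <<'E'
from h import *
s=st(); print(cv2.Rodrigues(np.array(s["ee_rot"]))[0].round(3))
for n in("scene","side","wrist"):
    im,P=save(n,n+"0"); print(n,-P[1].T@P[2])
E
```

```text
pics
t 0.0 pos [ 0.5745 -0.      0.2153] rot [ 1.208  1.211 -1.211] F [ 0.4 -0.5  0.6] w 0.0912 q [-0.02  0.32  1.57 -0.    1.26 -0.02]
[[-0.002  1.    -0.   ]
 [ 0.    -0.    -1.   ]
 [-1.    -0.002 -0.   ]]
scene [1.21314619 0.73590283 0.82765073]
side [ 0.08604894 -1.10312821  1.05217692]
wrist [0.57486094 0.0824108  0.38315517]
```

View pics/scene0.png

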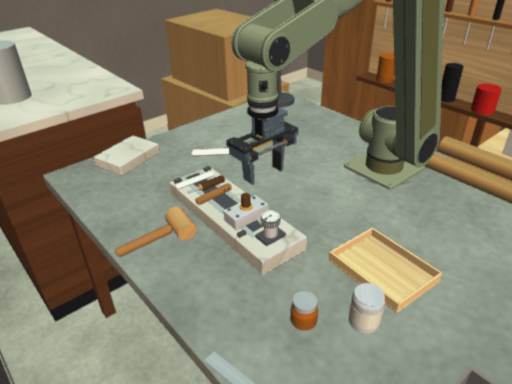

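View pics/side0.png

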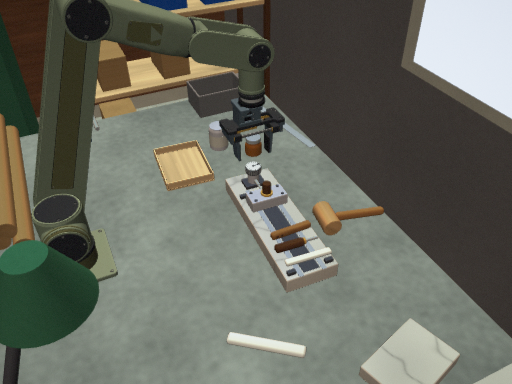

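View pics/wrist0.png

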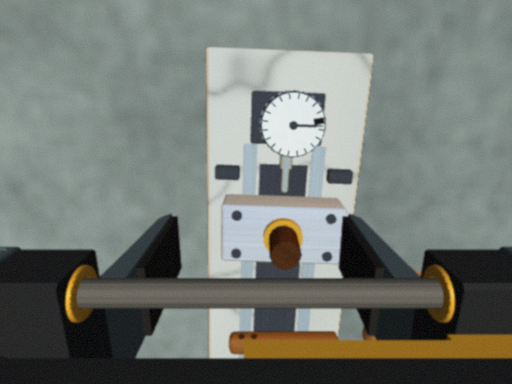

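```bash
python3 - <<'E'
from h import *
a,_=load("scene0"); b,_=load("side0")
cv2.imwrite("pics/c1.png",cv2.resize(a[130:280,150:320],None,fx=4,fy=4,interpolation=cv2.INTER_CUBIC)[:,:,::-1])
cv2.imwrite("pics/c2.png",cv2.resize(b[150:360,200:400],None,fx=2.8,fy=2.8,interpolation=cv2.INTER_CUBIC)[:,:,::-1])
E
```

```text
(no output)
```

View pics/c1.png

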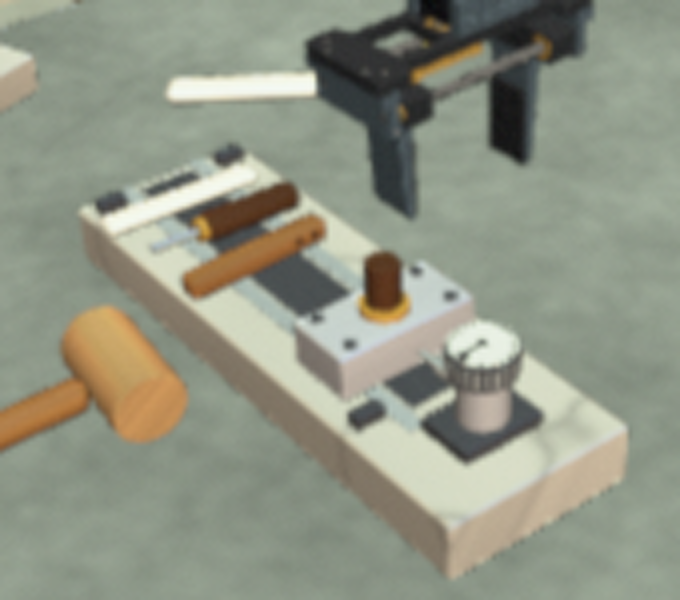

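View pics/c2.png

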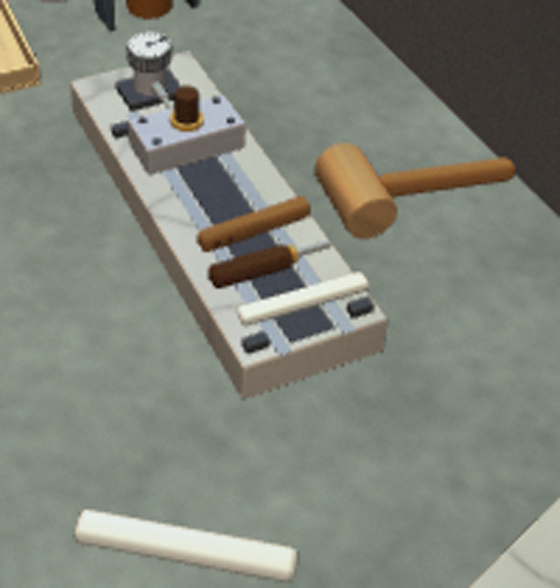

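```bash
python3 - <<'E'
from h import *
_,A=load("scene0");_,B=load("side0");_,W=load("wrist0")
s=lambda x,y:(x/4+150,y/4+130)
d=lambda x,y:(x/2.8+200,y/2.8+150)
def T(n,a,b): print(n,tri([(A,s(*a)),(B,d(*b))]).round(3))
T("folderL",(110,225),(240,315)) if 0 else None
T("folder x+",(108,226),(366,281)); T("folder x-",(253,178),(242,313))
T("awl x-",(290,195),(217,272)); T("awl tip",(152,246),(327,243))
T("sl x+",(193,285),(305,210)); T("sl x-",(318,228),(205,240))
T("handle top",(384,258),(187,93)); 
T("dial",(483,343),(150,47))
T("bigF x-",(170,90),(85,525))
print("bigF", onz(B,d(85,525),.012),onz(B,d(290,562),.012))
for n,uv in dict(tray1=(331,254),tray2=(373,231),tray3=(439,270),tray4=(397,304)).items(): print(n,onz(A,uv,.032).round(3))
print("bedcorn wrist",[onz(W,uv,.05).round(3) for uv in((207,48),(372,54))])
print("wrist handle/dial",onz(W,(293,124),.122),onz(W,(283,235),.132),"zero",onz(W,(319,121),.123))
print("mallet",onz(A,(180,224),.03),onz(A,(122,250),.02),"jar",onz(A,(304,310),.05),"tin",onz(A,(367,300),.08))
print(W[1].round(3),A[0])
E
```

```text
folder x+ [ 0.666 -0.324  0.055]
folder x- [ 0.534 -0.306  0.053]
awl x- [ 0.534 -0.253  0.062]
awl tip [ 0.657 -0.266  0.061]
sl x+ [ 0.662 -0.208  0.057]
sl x- [ 0.544 -0.203  0.058]
handle top [ 0.596 -0.054  0.13 ]
dial [0.601 0.055 0.12 ]
bigF x- [ 0.387 -0.494  0.026]
bigF [ 0.31069544 -0.4376023   0.012     ] [ 0.45693518 -0.54811674  0.012     ]
tray1 [0.515 0.202 0.032]
tray2 [0.355 0.217 0.032]
tray3 [0.356 0.423 0.032]
tray4 [0.529 0.418 0.032]
bedcorn wrist [array([0.525, 0.12 , 0.05 ]), array([0.68 , 0.115, 0.05 ])]
wrist handle/dial [0.60040992 0.05721147 0.122     ] [ 0.59374061 -0.03269301  0.132     ] zero [0.62041092 0.05958983 0.123     ]
mallet [ 0.74708799 -0.18008334  0.03      ] [ 0.92520425 -0.2012317   0.02      ] jar [0.71642602 0.29793058 0.05      ] tin [0.61057362 0.3870869  0.08      ]
[[ 1.    -0.001 -0.002]
 [-0.    -0.957  0.291]
 [-0.002 -0.291 -0.957]] [[433.82080496   0.         252.18275493]
 [  0.         433.82080496 199.10221893]
 [  0.           0.           1.        ]]
```

Candidates for the folder: the bar on the bed (side 306,257; about 133–140 mm long) and the bar on the table (side 265,345; about 185 mm). I choose the one on the bed. The slicker is at side (290,229), the awl at (290,245), and I see no punch. The close crop c2 confirms this. Next I look at them from above.

```bash
python3 -m handwheel '[[[0,0,0,0,0,4,1],[0,0,0,0,0,4,1],[0,0,0,0,0,4,1],[0,0,0,0,0,4,0.5],[0,0,0,0,0,4,0.5],[0,0,0,0,0,4,0.5],[0,0,0,0,0,1,0.5],[0,0,0,0,0,0,0.5]]]'
python3 - <<'E'
from h import *
st(); save("wrist","w1")
E
python3 -m handwheel '[[[0,0,0,0,0,3,0.5],[0,0,0,0,0,3,0.5],[0,0,0,0,0,0,0.5]]]'
python3 - <<'E'
from h import *
st(); save("wrist","w2")
E
```

```text
time: 0.82
ee_pos: [0.5747, -0.2577, 0.2114]
ee_rot: [1.203, 1.218, -1.207]
force: [0.4, 1.0, -0.4]
gripper_width: 0.061
t 0.82 pos [ 0.5747 -0.2577  0.2114] rot [ 1.203  1.218 -1.207] F [ 0.4  1.  -0.4] w 0.061 q [-0.44  0.41  1.43  0.    1.3  -0.45]
time: 1.12
ee_pos: [0.5757, -0.3126, 0.2106]
ee_rot: [1.201, 1.226, -1.201]
force: [-0.9, 0.9, -0.0]
gripper_width: 0.0459
t 1.12 pos [ 0.5757 -0.3126  0.2106] rot [ 1.201  1.226 -1.201] F [-0.9  0.9 -0. ] w 0.0459 q [-0.52  0.46  1.37  0.    1.33 -0.53]
```

View pics/w1.png

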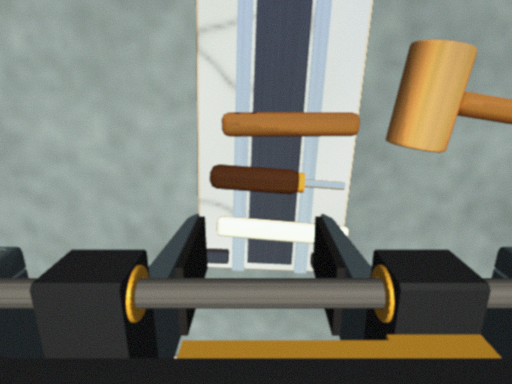

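View pics/w2.png

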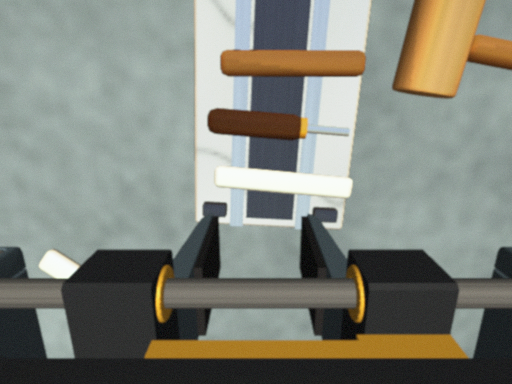

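The view shows the slicker at (292,62), the awl handle at (257,124) with its spike to (348,132), and the folder at (283,181). I measure them with masks in both views.

```bash
cat > tools.py <<'E'
from h import *
def masks(im):
    hsv=cv2.cvtColor(im,cv2.COLOR_RGB2HSV).astype(int); h,s,v=hsv[...,0],hsv[...,1],hsv[...,2]
    return dict(slicker=(h<18)&(s>140)&(v>120), awl=(h<18)&(s>110)&(v<115)&(v>25), folder=(h>15)&(h<35)&(s>15)&(s<70)&(v>215))
def comps(m,amin=300):
    m=cv2.morphologyEx(m.astype(np.uint8),cv2.MORPH_OPEN,np.ones((3,3)))
    n,l,s,c=cv2.connectedComponentsWithStats(m)
    out=[]
    for i in range(1,n):
        if s[i,4]>amin:
            ys,xs=np.nonzero(l==i); r=cv2.minAreaRect(np.c_[xs,ys].astype(np.float32)); out.append((s[i,4],c[i].round(1),[np.round(k,1) for k in r[1]],r))
    return out
def ends(r):
    b=cv2.boxPoints(r); e=[(b[0]+b[1])/2,(b[1]+b[2])/2,(b[2]+b[3])/2,(b[3]+b[0])/2]
    if np.linalg.norm(e[0]-e[2])>np.linalg.norm(e[1]-e[3]): p=[e[0],e[2]]
    else: p=[e[1],e[3]]
    return sorted(p,key=lambda q:q[0])
E
python3 - <<'E'
from tools import *
for f in("w1","w2"):
    im,P=load(f)
    for k,m in masks(im).items():
        for c in comps(m):
            print(f,k,c[0],c[1],c[2],[e.round(1) for e in ends(c[3])])
im,P=load("w2"); print(im[181,283],im[62,292],im[124,257],im[150,210])
E
```

```text
w1 slicker 1416 [411.5  91.6] [np.float64(15.4), np.float64(108.2)] [array([397.4, 143.7], dtype=float32), array([425.6,  39.3], dtype=float32)]
w1 slicker 1097 [485.1 105.8] [np.float64(56.0), np.float64(21.3)] [array([457.1, 101.4], dtype=float32), array([512.5, 109.8], dtype=float32)]
w1 slicker 2744 [291.1 122.8] [np.float64(135.0), np.float64(20.0)] [array([223., 123.], dtype=float32), array([358., 123.], dtype=float32)]
w1 awl 517 [401.8  89.3] [np.float64(5.9), np.float64(100.9)] [array([388.8, 140.2], dtype=float32), array([414.3,  42.6], dtype=float32)]
w1 awl 1927 [254.8 178.8] [np.float64(86.7), np.float64(23.3)] [array([210.8, 175.9], dtype=float32), array([297.3, 181.7], dtype=float32)]
w2 slicker 1251 [416.3  44.2] [np.float64(17.0), np.float64(93.4)] [array([405.5,  88.9], dtype=float32), array([427.4,  -1.8], dtype=float32)]
w2 slicker 926 [490.5  48.5] [np.float64(45.7), np.float64(22.0)] [array([468.2,  43.8], dtype=float32), array([513. ,  52.8], dtype=float32)]
w2 slicker 3058 [292.7  61.1] [np.float64(143.1), np.float64(21.9)] [array([220.9,  60. ], dtype=float32), array([364. ,  61.8], dtype=float32)]
w2 awl 448 [406.8  42. ] [np.float64(7.0), np.float64(92.6)] [array([395.5,  89.6], dtype=float32), array([417.1,  -0.5], dtype=float32)]
w2 awl 2146 [254.7 123.6] [np.float64(91.0), np.float64(24.7)] [array([208.6, 119.8], dtype=float32), array([299.3, 127.3], dtype=float32)]
[248 252 247] [180 124  60] [81 45 25] [207 216 209]
```

```bash
sed -i 's/folder=.*)$/folder=(s<40)\&(v>235))/' tools.py; python3 - <<'E'
from tools import *
o={}
for f in("w1","w2"):
    im,P=load(f)
    for k,m in masks(im).items():
        for c in comps(m):
            x,y=c[1]
            if 190<x<380 and y<245: o.setdefault(k,[]).append((P,ends(c[3]),c[1])); print(f,k,c[0],c[1],c[2])
for k,v in o.items():
    E=[tri([(P,e[i]) for P,e,c in v]) for i in(0,1)]
    print(k,"tri ends",[x.round(4) for x in E],"cen",tri([(P,c) for P,e,c in v]).round(4))
    for P,e,c in v:
        h=dict(slicker=.068,awl=.066,folder=.062)[k]
        a,b=onz(P,e[0],h),onz(P,e[1],h); print("  plane",a.round(4),b.round(4),((a+b)/2).round(4),"yaw",np.degrees(np.arctan2(b[1]-a[1],b[0]-a[0])).round(1),"L",np.linalg.norm(a-b).round(4))
E
```

```text
w1 slicker 2744 [291.1 122.8] [np.float64(135.0), np.float64(20.0)]
w1 awl 1927 [254.8 178.8] [np.float64(86.7), np.float64(23.3)]
w1 folder 1684 [265.6 229.1] [np.float64(95.8), np.float64(17.9)]
w2 slicker 3058 [292.7  61.1] [np.float64(143.1), np.float64(21.9)]
w2 awl 2146 [254.7 123.6] [np.float64(91.0), np.float64(24.7)]
w2 folder 2573 [282.9 181. ] [np.float64(136.1), np.float64(19.2)]
slicker tri ends [array([ 0.5393, -0.2042,  0.0686]), array([ 0.6663, -0.2038,  0.0635])] cen [ 0.6029 -0.204   0.0641]
  plane [ 0.5394 -0.2043  0.068 ] [ 0.6648 -0.2034  0.068 ] [ 0.6021 -0.2038  0.068 ] yaw 0.4 L 0.1254
  plane [ 0.539  -0.2042  0.068 ] [ 0.6651 -0.2042  0.068 ] [ 0.6021 -0.2042  0.068 ] yaw -0.0 L 0.126
awl tri ends [array([ 0.5255, -0.2565,  0.0628]), array([ 0.6118, -0.2627,  0.0592])] cen [ 0.5691 -0.2596  0.0607]
  plane [ 0.5259 -0.2556  0.066 ] [ 0.611  -0.2608  0.066 ] [ 0.5684 -0.2582  0.066 ] yaw -3.5 L 0.0852
  plane [ 0.5262 -0.2562  0.066 ] [ 0.6111 -0.262   0.066 ] [ 0.5686 -0.2591  0.066 ] yaw -3.9 L 0.0851
folder tri ends [array([ 0.5302, -0.3106,  0.0591]), array([ 0.626 , -0.2849,  0.157 ])] cen [ 0.588  -0.3064  0.0851]
  plane [ 0.5307 -0.3094  0.062 ] [ 0.6304 -0.3175  0.062 ] [ 0.5806 -0.3134  0.062 ] yaw -4.6 L 0.1
  plane [ 0.5305 -0.3099  0.062 ] [ 0.6657 -0.3206  0.062 ] [ 0.5981 -0.3152  0.062 ] yaw -4.5 L 0.1356
```

```bash
cat >> h.py <<'E'
def go(target,yaw=None,verbose=True):
    """yaw: world angle (deg) of tool y axis; reports pure delta in tool axes: turn (shortest) then shift in CURRENT and in FINAL tool axes (cm)"""
    s=monitor.get_obs(); R=cv2.Rodrigues(np.array(s["ee_rot"],float))[0]; p=np.array(s["ee_pos"])
    cy=np.degrees(np.arctan2(R[1,1],R[0,1]))
    print("t",round(s["time"],2),"pos",p.round(4),"yawY",cy.round(1),"F",np.round(s["force"],1),"w",round(s["gripper_width"],4),"q6",round(s["q"][5],2))
    sh=R.T@(np.array(target)-p)*100
    print(" shift now axes cm",sh.round(2))
    if yaw is not None:
        a=np.radians(yaw); y=np.array([np.cos(a),np.sin(a),0]); x=np.array([0,0,-1.]); Rt=np.c_[x,y,np.cross(x,y)]
        rv=cv2.Rodrigues(R.T@Rt)[0].ravel(); print(" turn",rv.round(3)," shift in final axes",(Rt.T@(np.array(target)-p)*100).round(2))
E
python3 -c "
from h import *
go([.598,-.3155,.12],-94.5)"
```

```text
t 1.17 pos [ 0.5757 -0.31    0.2106] yawY 0.8 F [0.6 1.6 0. ] w 0.0451 q6 -0.53
 shift now axes cm [9.04 2.29 0.67]
 turn [ 1.663e+00 -1.000e-03  1.300e-02]  shift in final axes [ 9.06  0.38 -2.27]
```

```bash
python3 -m handwheel '[[[0.12,0,0,0,0,0,0.45],[0.12,0,0,0,0,0,0.45],[0.12,0,0,0,0,0,0.45],[0.12,0,0,0,0,0,0.45],[0.12,0,0,0,0,0,0.45],[0.12,0,0,0,0,0,0.45],[0.12,0,0,0,0,0,0.45],[0.12,0,0,0,0,0,0.45],[0.12,0,0,0,0,0,0.45],[0.12,0,0,0,0,0,0.45],[0.12,0,0,0,0,0,0.45],[0.12,0,0,0,0,0,0.45],[0.12,0,0,0,0,0,0.45],[0.1,0,0,0,0,0,0.45],[0,0,0,0,0,0,0.45]]]'
python3 -c "
from h import *
go([.598,-.3155,.12],-94.5)
save('wrist','w3')"
```

```text
time: 2.42
ee_pos: [0.5786, -0.2672, 0.2118]
ee_rot: [-2.126, 0.104, 2.159]
force: [-0.9, 0.2, 0.5]
gripper_width: 0.0412
t 2.42 pos [ 0.5786 -0.2672  0.2118] yawY -97.3 F [-0.9  0.2  0.5] w 0.0412 q6 1.23
 shift now axes cm [ 9.01  4.81 -2.69]
 turn [-0.048  0.017  0.028]  shift in final axes [ 9.18  4.67 -2.31]
```

View pics/w3.png

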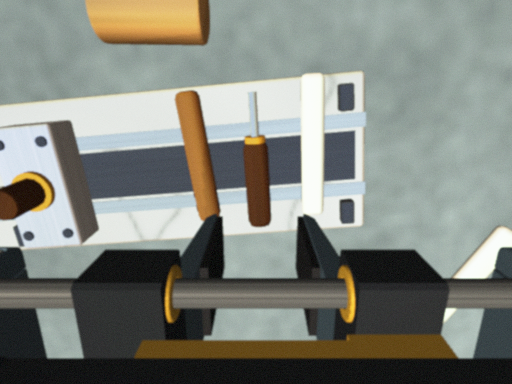

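```bash
python3 -m handwheel '[[[-0.045,0.015,0.025,0,2.4,-1.2,0.45],[0,0,0,1.5,2.3,-1.1,0.45],[0,0,0,3,0,0,0.45],[0,0,0,2,0,0,0.45],[0,0,0,0,0,0,0.45]]]'
python3 -c "
from h import *
go([.598,-.3155,.078],-94.5)
save('wrist','w4')"
```

```text
time: 2.88
ee_pos: [0.6003, -0.31, 0.1473]
ee_rot: [-2.199, 0.055, 2.188]
force: [-0.4, 0.1, -0.3]
gripper_width: 0.0413
t 2.88 pos [ 0.6003 -0.31    0.1473] yawY -93.0 F [-0.4  0.1 -0.3] w 0.0413 q6 1.13
 shift now axes cm [6.93 0.58 0.23]
 turn [ 0.026 -0.005  0.003]  shift in final axes [6.93 0.57 0.18]
```

View pics/w4.png

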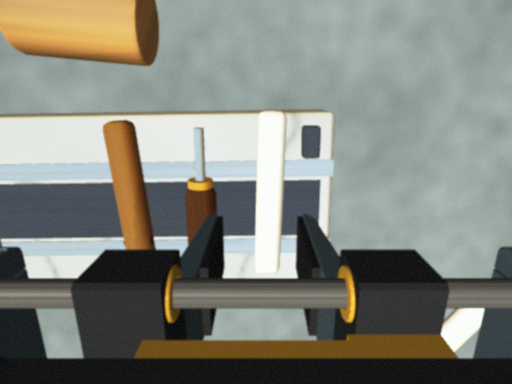

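```bash
python3 -m handwheel '[[[0.026,0,0,2,0.5,0.2,0.45],[0,0,0,2,0.1,0,0.45],[0,0,0,1,0,0,0.45],[0,0,0,0.5,0,0,0.45]]]'
python3 -c "
from h import *
go([.598,-.3155,.077],-94.5)"
```

```text
time: 3.27
ee_pos: [0.6033, -0.3144, 0.1003]
ee_rot: [-2.205, 0.08, 2.167]
force: [-0.1, 0.3, 0.3]
gripper_width: 0.041
t 3.27 pos [ 0.6033 -0.3144  0.1003] yawY -94.1 F [-0.1  0.3  0.3] w 0.041 q6 1.14
 shift now axes cm [2.32 0.15 0.56]
 turn [ 0.007 -0.017 -0.001]  shift in final axes [2.33 0.15 0.52]
```

```bash
python3 -m handwheel '[[[0,-0.015,0,1.3,0.1,0.4,0.45],[0,0,0,0.8,0,0,0.45],[0,0,0,0.3,0,0,0.45],[0,0,0,0,0,0,0.45]]]'
python3 -c "
from h import *
go([.598,-.3155,.077],-94.5)"
```

```text
time: 3.6
ee_pos: [0.6006, -0.3145, 0.0769]
ee_rot: [-2.193, 0.077, 2.184]
force: [-0.6, 0.1, -1.0]
gripper_width: 0.041
t 3.6 pos [ 0.6006 -0.3145  0.0769] yawY -93.9 F [-0.6  0.1 -1. ] w 0.041 q6 1.14
 shift now axes cm [-0.01  0.12  0.26]
 turn [ 0.011 -0.004 -0.003]  shift in final axes [-0.01  0.12  0.25]
```

Close and lift.

```bash
python3 -m handwheel '[[[0,0,0,0,0,0,0],[0,0,0,0,0,0,0],[0,0,0,0,0,0,0],[0,0,0,0,0,0,0],[0,0,0,0,0,0,0],[0,0,0,-2,0,0,0],[0,0,0,-3,0,0,0],[0,0,0,-3,0,0,0],[0,0,0,-3,0,0,0],[0,0,0,0,0,0,0]]]'
python3 -c "
from h import *
go([.44,.315,.17],0)
save('wrist','w5')
save('scene','s5')"
```

```text
time: 4.43
ee_pos: [0.5999, -0.3142, 0.1917]
ee_rot: [-2.191, 0.077, 2.185]
force: [0.1, -0.3, 1.2]
gripper_width: 0.0007
t 4.43 pos [ 0.5999 -0.3142  0.1917] yawY -93.9 F [ 0.1 -0.3  1.2] w 0.0007 q6 1.14
 shift now axes cm [  2.   -61.69  20.24]
 turn [-1.639e+00 -1.000e-03 -4.000e-03]  shift in final axes [  2.17 -15.99 -62.92]
```

View pics/w5.png

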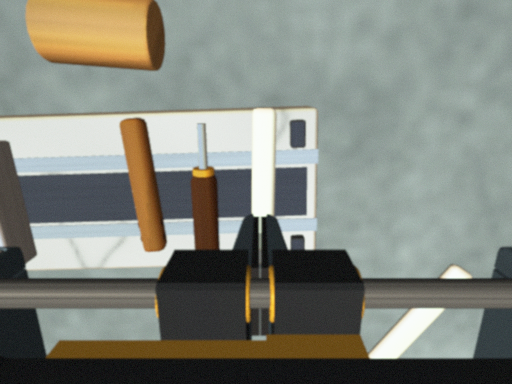

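The grasp missed: the fingers shut to 0.7 mm and the folder still lies at (263,160). I will go again and check the width before lifting.

```bash
python3 -m handwheel '[[[0,0,0,3,0.1,0.2,0.45],[0,0,0,2.5,0,0,0.45],[0,0,0,2,0,0,0.45],[0,0,0,0,0,0,0.45],[0,0,0,0,0,0,0.45]]]'
python3 -c "
from h import *
go([.6,-.3155,.0765],-94.5)
im,P=save('wrist','w6')
from tools import *
for c in comps(masks(im)['folder']): print(c[1],c[2],[onz(P,e,.062) for e in ends(c[3])])"
```

```text
time: 4.95
ee_pos: [0.5926, -0.3125, 0.1047]
ee_rot: [-2.173, 0.069, 2.196]
force: [0.2, 0.2, 0.5]
gripper_width: 0.0307
t 4.95 pos [ 0.5926 -0.3125  0.1047] yawY -93.9 F [0.2 0.2 0.5] w 0.0307 q6 1.14
 shift now axes cm [ 2.81  0.26 -0.79]
 turn [0.011 0.011 0.004]  shift in final axes [ 2.82  0.24 -0.76]
[265.  187.3] [np.float64(30.4), np.float64(174.6)] [array([ 0.54477491, -0.31109075,  0.062     ]), array([ 0.66719448, -0.32187282,  0.062     ])]
[167.1 132.6] [np.float64(50.9), np.float64(119.4)] [array([ 0.6529455 , -0.21963339,  0.062     ]), array([ 0.64969747, -0.29558944,  0.062     ])]
[330.9 214.8] [np.float64(6.9), np.float64(67.2)] [array([ 0.56587308, -0.36032913,  0.062     ]), array([ 0.61502095, -0.36208578,  0.062     ])]
```

View pics/w6.png

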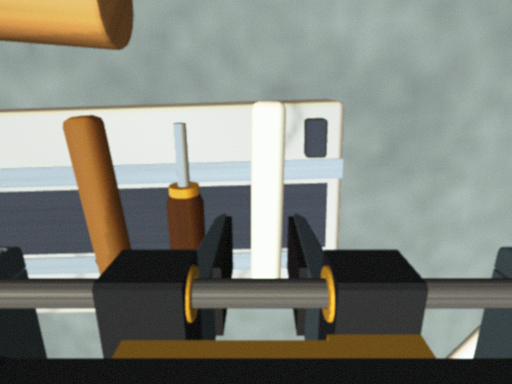

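```bash
python3 -m handwheel '[[[0.01,0.01,0,1.3,0.25,-0.7,0.45],[0,0,0,1,0,0,0.45],[0,0,0,0.4,0,0,0.45],[0,0,0,0.2,0,0,0.45],[0,0,0,0,0,0,0.45]]]'
python3 -c "
from h import *
go([.6,-.3155,.0758],-94.5)"
```

```text
time: 5.42
ee_pos: [0.6005, -0.3159, 0.0774]
ee_rot: [-2.183, 0.082, 2.178]
force: [-0.0, -1.0, 1.3]
gripper_width: 0.0412
t 5.42 pos [ 0.6005 -0.3159  0.0774] yawY -94.5 F [-0.  -1.   1.3] w 0.0412 q6 1.14
 shift now axes cm [ 0.16 -0.03  0.05]
 turn [ 0.001 -0.002  0.003]  shift in final axes [ 0.16 -0.03  0.05]
```

```bash
python3 -m handwheel '[[[0,0,0,0.2,0,0,0],[0,0,0,0,0,0,0],[0,0,0,0,0,0,0],[0,0,0,0,0,0,0],[0,0,0,0,0,0,0],[0,0,0,0,0,0,0],[0,0,0,0,0,0,0]]]'
python3 -c "
from h import *
go([.6,-.3155,.0758],-94.5)"
```

```text
time: 6.0
ee_pos: [0.6016, -0.3164, 0.0785]
ee_rot: [-2.189, 0.084, 2.174]
force: [0.6, 0.2, -0.0]
gripper_width: 0.0004
t 6.0 pos [ 0.6016 -0.3164  0.0785] yawY -94.4 F [ 0.6  0.2 -0. ] w 0.0004 q6 1.14
 shift now axes cm [ 0.27 -0.08  0.17]
 turn [ 0.001 -0.007  0.001]  shift in final axes [ 0.27 -0.08  0.16]
```

```bash

python3 -c "
from h import *
st()
a,_=save('wrist','w7'); b,P=save('side','d7'); c,Q=save('scene','s7')
x,y=proj(P,[.6,-.316,.06]).astype(int); print(x,y)
b=cv2.resize(b[max(0,y-50):y+40,x-50:x+60],None,fx=5,fy=5,interpolation=cv2.INTER_CUBIC)
cv2.imwrite('pics/d7c.png',b[:,:,::-1])
x,y=proj(Q,[.6,-.316,.06]).astype(int)
b=cv2.resize(c[max(0,y-50):y+40,x-50:x+60],None,fx=5,fy=5,interpolation=cv2.INTER_CUBIC)
cv2.imwrite('pics/s7c.png',b[:,:,::-1])
"
```

```text
t 6.0 pos [ 0.6016 -0.3164  0.0785] rot [-2.189  0.084  2.174] F [ 0.6  0.2 -0. ] w 0.0004 q [-0.5   0.58  1.49  0.    1.06  1.14]
308 254
```

View pics/d7c.png

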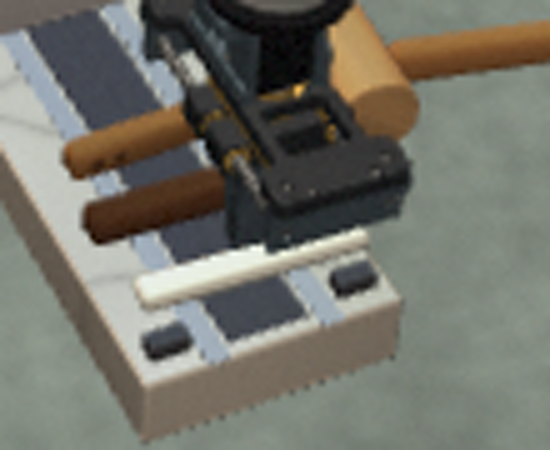

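View pics/s7c.png

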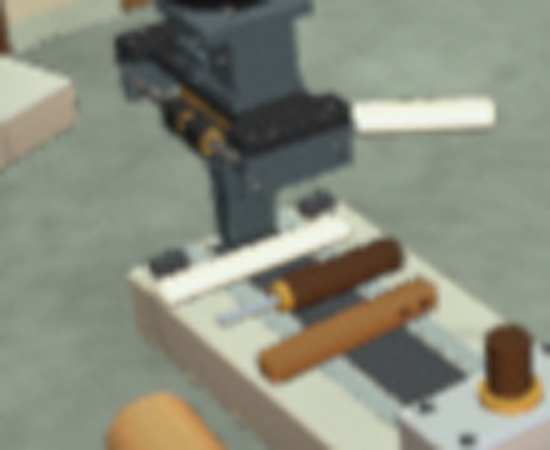

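```bash

python3 -c "
from h import *
from tools import *
c,Q=load('s7');w,W=load('w7')
x,y=proj(Q,[.6,-.316,.06]).astype(int)
for z in(.0535,.0785): print('tip in crop',(proj(Q,[.6016,-.3164,z])-[x-50,max(0,y-50)])*5)
p=lambda a,b:(a/5+x-50,b/5+max(0,y-50))
print([onz(Q,p(*k),.062).round(4) for k in((160,290),(345,225),(250,255))])
# finger bottom
print(onz(Q,p(245,247),.055))
m=[k for k in comps(masks(w)['folder'])]
for k in m: print(k[1],k[2],[onz(W,e,.062).round(4) for e in ends(k[3])])
"
```

```text
tip in crop [252.09919187 262.99672515]
tip in crop [248.18514833 230.82148273]
[array([ 0.6701, -0.3182,  0.062 ]), array([ 0.5359, -0.3018,  0.062 ]), array([ 0.6039, -0.3138,  0.062 ])]
[ 0.5953257  -0.33391043  0.055     ]
[259.7 168.1] [np.float64(93.0), np.float64(32.0)] [array([ 0.6675, -0.3221,  0.062 ]), array([ 0.613 , -0.3178,  0.062 ])]
```

View pics/w7.png

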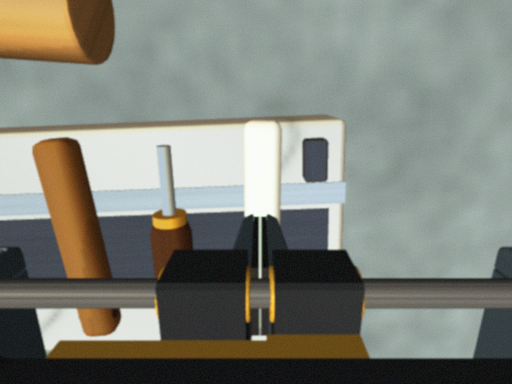

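The closed fingertips rest over the folder's top, so they reach less far below the TCP than I assumed. I reopen and descend in small steps, watching the force.

```bash
python3 -m handwheel '[[[0,0,0,-1,0,0,0.45],[0,0,0,-0.5,0,0,0.45],[0,0,0,0,0,0.15,0.45],[0,0,0,0,0,0,0.45],[0,0,0,0,0,0,0.45],[0,0,0,1,0,0,0.45],[0,0,0,0.6,0,0,0.45],[0,0,0,0.2,0,0,0.45]]]'
python3 -c "
from h import *
go([.6,-.3155,.07],-94.5)"; python3 -m handwheel '[[[0,0,0,0.2,0,0,0.45],[0,0,0,0.2,0,0,0.45]]]'
python3 -m handwheel '[[[0,0,0,0.2,0,0,0.45],[0,0,0,0.2,0,0,0.45]]]'; python3 -m handwheel '[[[0,0,0,0.2,0,0,0.45],[0,0,0,0.2,0,0,0.45]]]'
```

```text
time: 6.82
ee_pos: [0.6004, -0.3166, 0.0767]
ee_rot: [-2.192, 0.085, 2.173]
force: [-0.7, 0.5, -0.1]
gripper_width: 0.0407
t 6.82 pos [ 0.6004 -0.3166  0.0767] yawY -94.4 F [-0.7  0.5 -0.1] w 0.0407 q6 1.14
 shift now axes cm [ 0.67 -0.11  0.05]
 turn [ 0.001 -0.009 -0.   ]  shift in final axes [ 0.67 -0.11  0.05]
time: 6.98
ee_pos: [0.5997, -0.3162, 0.0706]
ee_rot: [-2.188, 0.084, 2.175]
force: [-0.7, -0.2, -0.3]
gripper_width: 0.041
time: 7.15
ee_pos: [0.5995, -0.316, 0.0655]
ee_rot: [-2.187, 0.083, 2.176]
force: [-0.5, 0.3, 1.0]
gripper_width: 0.0409
time: 7.32
ee_pos: [0.5996, -0.316, 0.061]
ee_rot: [-2.187, 0.083, 2.176]
force: [0.9, 0.1, 0.6]
gripper_width: 0.0409
```

```bash
python3 -m handwheel '[[[0,0,0,0.05,0,0,0.45],[0,0,0,0,0,0,0]]]'
python3 -m handwheel '[[[0,0,0,0,0,0,0],[0,0,0,0,0,0,0],[0,0,0,0,0,0,0],[0,0,0,0,0,0,0],[0,0,0,0,0,0,0],[0,0,0,0,0,0,0]]]'
```

```text
time: 7.48
ee_pos: [0.5994, -0.3159, 0.06]
ee_rot: [-2.186, 0.083, 2.176]
force: [0.2, 0.8, -0.2]
gripper_width: 0.0367
time: 7.98
ee_pos: [0.5995, -0.3161, 0.0603]
ee_rot: [-2.187, 0.083, 2.176]
force: [0.1, -0.5, -0.7]
gripper_width: 0.0216
```

Gripped at 21.6 mm. Lift and turn.

```bash
python3 -m handwheel '[[[0,0,0,-2,0,0,0],[0,0,0,-3,0,0,0],[0,0,0,-3,0,0,0],[0,0,0,-3,0,0,0],[0,0,0,-1.5,0,0,0],[-0.1,0,0,0,0,0,0],[-0.12,0,0,0,0,0,0],[-0.12,0,0,0,0,0,0],[-0.12,0,0,0,0,0,0],[-0.12,0,0,0,0,0,0],[-0.12,0,0,0,0,0,0],[-0.12,0,0,0,0,0,0],[-0.12,0,0,0,0,0,0],[-0.12,0,0,0,0,0,0],[-0.12,0,0,0,0,0,0],[-0.12,0,0,0,0,0,0],[-0.12,0,0,0,0,0,0],[-0.12,0,0,0,0,0,0],[-0.08,0,0,0,0,0,0],[0,0,0,0,0,0,0]]]'
python3 -c "
from h import *
go([.40,.30,.19],0)"
```

```text
time: 9.65
ee_pos: [0.5974, -0.3151, 0.1911]
ee_rot: [1.182, 1.229, -1.175]
force: [-0.1, 1.3, 0.0]
gripper_width: 0.0216
t 9.65 pos [ 0.5974 -0.3151  0.1911] yawY 2.4 F [-0.1  1.3  0. ] w 0.0216 q6 -0.55
 shift now axes cm [  0.22 -17.16 -62.28]
 turn [ 0.042 -0.003 -0.003]  shift in final axes [  0.11 -19.74 -61.51]
```

```bash
python3 -m handwheel '[[[0.04,0,0,0,0,-2,0],[0,0,0,0,-1.2,-3.8,0],[0,0,0,0,-1.2,-3.8,0],[0,0,0,0,-1.2,-3.8,0],[0,0,0,0,-1.2,-3.8,0],[0,0,0,0,-1.2,-3.8,0],[0,0,0,0,-1.2,-3.8,0],[0,0,0,0,-1.2,-3.8,0],[0,0,0,0,-1.2,-3.8,0],[0,0,0,0,-1.2,-3.8,0],[0,0,0,0,-1.2,-3.8,0],[0,0,0,0,-1.2,-3.8,0],[0,0,0,0,-1.2,-3.8,0],[0,0,0,0,-1.2,-3.8,0],[0,0,0,0,-1.2,-2,0],[0,0,0,0,0,0,0]]]'
python3 -c "
from h import *
go([.40,.30,.19],0)
save('wrist','w8')"
```

```text
time: 10.98
ee_pos: [0.4325, 0.2427, 0.1903]
ee_rot: [1.254, 1.181, -1.234]
force: [0.1, -0.5, -0.9]
gripper_width: 0.0217
t 10.98 pos [0.4325 0.2427 0.1903] yawY -2.8 F [ 0.1 -0.5 -0.9] w 0.0217 q6 0.54
 shift now axes cm [ 0.02 -3.52 -5.57]
 turn [-0.049 -0.005 -0.011]  shift in final axes [ 0.03 -3.25 -5.73]
```

View pics/w8.png

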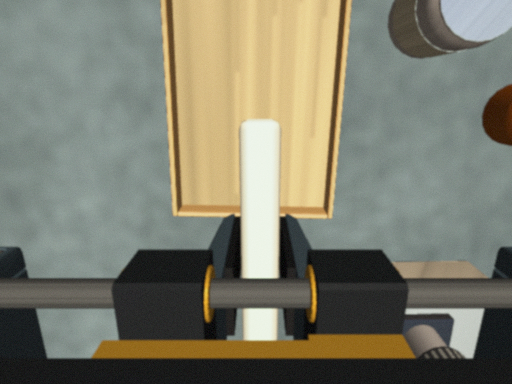

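```bash
python3 -c "
from h import *
im,P=load('w8'); _,A=load('scene0')
for uv in((174,216),(333,217),(162,0),(351,0)): print(uv,onz(P,uv,.032).round(4))
print(tri([(P,(174,216)),(A,(373,231))]),tri([(P,(333,217)),(A,(331,254))]))
"
```

```text
(174, 216) [0.3416 0.2033 0.032 ]
(333, 217) [0.5098 0.1931 0.032 ]
(162, 0) [0.3562 0.4058 0.032 ]
(351, 0) [0.5227 0.398  0.032 ]
[0.3354129  0.20084134 0.01390466] [0.50995228 0.19462646 0.0266146 ]
```

The tray's centre comes out at about (0.433, 0.313) with a yaw of −3.7°. The folder goes at local x −45 mm.

```bash
python3 -m handwheel '[[[0,0,0,0,-1.5,-2.5,0],[0,0,0,0,-1.5,-2.5,0],[0,0,0,0,-1.5,-2.2,0],[0,0,0,3,0,0,0],[0,0,0,3,0,0,0],[0,0,0,0,0,0,0]]]'
python3 -c "
from h import *
go([.388,.316,.02],-3.7)"
```

```text
time: 11.53
ee_pos: [0.3971, 0.3149, 0.1313]
ee_rot: [1.27, 1.167, -1.236]
force: [-0.7, -0.5, -1.4]
gripper_width: 0.0218
t 11.53 pos [0.3971 0.3149 0.1313] yawY -3.6 F [-0.7 -0.5 -1.4] w 0.0218 q6 0.72
 shift now axes cm [11.1  -1.16  0.02]
 turn [ 0.002 -0.007 -0.022]  shift in final axes [11.13 -0.92 -0.06]
```

```bash
python3 -m handwheel '[[[0,-0.005,-0.02,3,-0.9,0,0],[0,0,0,3,0,0,0],[0,0,0,2,0,0,0],[0,0,0,1,0,0,0],[0,0,0,0,0,0,0]]]'
python3 -c "
from h import *
go([.388,.316,.02],-3.7)"
```

```text
time: 11.95
ee_pos: [0.3956, 0.3127, 0.0431]
ee_rot: [1.27, 1.17, -1.256]
force: [-0.4, 0.7, -0.6]
gripper_width: 0.0215
t 11.95 pos [0.3956 0.3127 0.0431] yawY -4.2 F [-0.4  0.7 -0.6] w 0.0215 q6 0.72
 shift now axes cm [ 2.31 -0.8  -0.26]
 turn [-0.009 -0.004 -0.008]  shift in final axes [ 2.31 -0.78 -0.28]
```

```bash
python3 -m handwheel '[[[0,0,0,1,-0.7,-0.2,0],[0,0,0,0.8,0,0,0],[0,0,0,0.3,0,0,0],[0,0,0,0,0,0,0]]]'
python3 -c "
from h import *
go([.388,.316,.02],-3.7)"
```

```text
time: 12.28
ee_pos: [0.3943, 0.3145, 0.0257]
ee_rot: [1.28, 1.165, -1.254]
force: [0.0, -0.1, -1.7]
gripper_width: 0.0215
t 12.28 pos [0.3943 0.3145 0.0257] yawY -4.6 F [ 0.  -0.1 -1.7] w 0.0215 q6 0.74
 shift now axes cm [ 0.56 -0.65 -0.09]
 turn [-0.016 -0.008 -0.014]  shift in final axes [ 0.57 -0.64 -0.11]
```

```bash
python3 -m handwheel '[[[0,0,0,0.2,-0.4,0,0],[0,0,0,0.2,-0.4,0,0],[0,0,0,0.1,-0.2,0,0],[0,0,0,0.1,0,0,0],[0,0,0,0,0,0,0]]]'
python3 -c "
from h import *
go([.388,.316,.02],-3.7)"
```

```text
time: 12.7
ee_pos: [0.3859, 0.3162, 0.022]
ee_rot: [1.286, 1.164, -1.25]
force: [0.4, 0.8, -1.0]
gripper_width: 0.0215
t 12.7 pos [0.3859 0.3162 0.022 ] yawY -4.7 F [ 0.4  0.8 -1. ] w 0.0215 q6 0.75
 shift now axes cm [0.2  0.21 0.01]
 turn [-0.017 -0.011 -0.018]  shift in final axes [0.2  0.21 0.01]
```

Good. Lower a touch, release and retreat.

```bash
python3 -m handwheel '[[[0,0,0,0.3,0.1,0,0],[0,0,0,0.1,0,0,0],[0,0,0,0,0,0,0.35],[0,0,0,0,0,0,0.35],[0,0,0,0,0,0,0.35],[0,0,0,-1,0,0,0.35],[0,0,0,-2,0,0,0.35],[0,0,0,-3,0,0,0.35],[0,0,0,-3,0,0,0.35],[0,0,0,-3,0,0,0.4],[0,0,0,-3,0,0,0.45],[0,0,0,0,0,0,0.45]]]'
python3 -c "
from h import *
go([.57,-.259,.19],-94)
im,P=save('wrist','w9')"
```

```text
time: 13.7
ee_pos: [0.3837, 0.3143, 0.1773]
ee_rot: [1.284, 1.164, -1.252]
force: [0.6, -0.0, 0.2]
gripper_width: 0.0408
t 13.7 pos [0.3837 0.3143 0.1773] yawY -4.7 F [ 0.6 -0.   0.2] w 0.0408 q6 0.75
 shift now axes cm [-1.46 23.26 55.61]
 turn [ 1.559 -0.021 -0.005]  shift in final axes [ -1.27  55.89 -22.59]
```

View pics/w9.png

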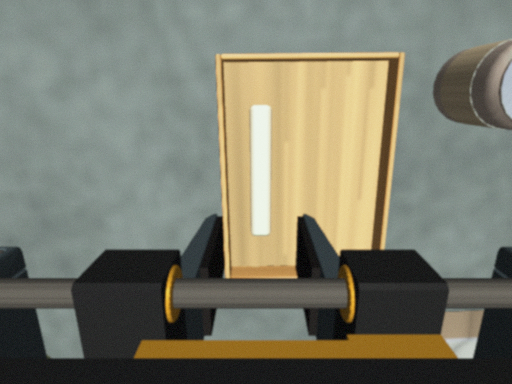

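The folder lies in the tray at (261,170). Next is the awl.

```bash
python3 -m handwheel '[[[0,0,0,-0.5,1.5,3.7,0.45],[0,0,0,-0.5,1.5,3.8,0.45],[0,0,0,-0.5,1.5,3.8,0.45],[0,0,0,0,1.5,3.8,0.45],[0,0,0,0,1.5,3.8,0.45],[0,0,0,0,1.5,3.8,0.45],[0,0,0,0,1.5,3.8,0.45],[0,0,0,0,1.5,3.8,0.45],[0,0,0,0,1.5,3.8,0.45],[0,0,0,0,1.5,3.8,0.45],[0,0,0,0,1.5,3.8,0.45],[0,0,0,0,1.5,3.8,0.45],[0,0,0,0,1.5,3.8,0.45],[0,0,0,0,1.5,3.0,0.45],[0,0,0,0,0,0,0.45],[0,0,0,0,0,0,0.45]]]'
python3 -m handwheel '[[[0.12,0,0,0,0,0,0.45],[0.12,0,0,0,0,0,0.45],[0.12,0,0,0,0,0,0.45],[0.12,0,0,0,0,0,0.45],[0.12,0,0,0,0,0,0.45],[0.12,0,0,0,0,0,0.45],[0.12,0,0,0,0,0,0.45],[0.12,0,0,0,0,0,0.45],[0.12,0,0,0,0,0,0.45],[0.12,0,0,0,0,0,0.45],[0.12,0,0,0,0,0,0.45],[0.12,0,0,0,0,0,0.45],[0.12,0,0,0,0,0,0.45],[0,0,0,0,0,0,0.45]]]'
python3 -c "
from h import *
go([.57,-.259,.12],-94)
im,P=save('wrist','w10')"
```

```text
time: 15.08
ee_pos: [0.546, -0.2409, 0.1747]
ee_rot: [1.271, 1.186, -1.264]
force: [0.6, 1.7, 0.4]
gripper_width: 0.041
time: 16.25
ee_pos: [0.5328, -0.2186, 0.1652]
ee_rot: [-2.105, 0.107, 2.181]
force: [-0.1, 0.3, 0.7]
gripper_width: 0.0408
t 16.25 pos [ 0.5328 -0.2186  0.1652] yawY -97.3 F [-0.1  0.3  0.7] w 0.0408 q6 1.28
 shift now axes cm [ 4.27  3.65 -4.37]
 turn [-0.057  0.036  0.026]  shift in final axes [ 4.52  3.77 -3.99]
```

View pics/w10.png

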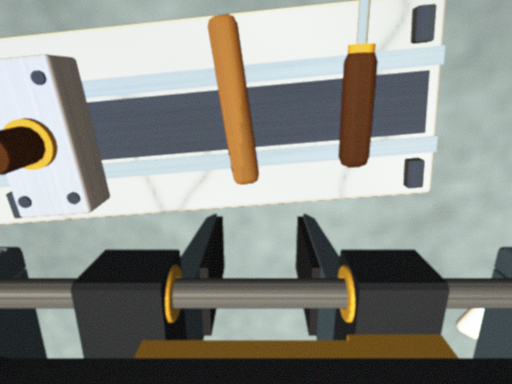

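The awl has been knocked: its handle is now at (358,107), farther toward −y. I measure it again.

```bash
cat > loc.py <<'E'
from tools import *
def loc(f,k,h,box):
    im,P=load(f)
    for c in comps(masks(im)[k]):
        x,y=c[1]
        if box[0]<x<box[1] and box[2]<y<box[3]:
            a,b=[onz(P,e,h) for e in ends(c[3])]
            if a[0]>b[0]: a,b=b,a
            print(f,k,c[1],"ends",a.round(4),b.round(4),"mid",((a+b)/2).round(4),"yaw",np.degrees(np.arctan2(b[1]-a[1],b[0]-a[0])).round(1),"L",np.linalg.norm(a-b).round(3))
E
python3 -c "
from loc import *
loc('w10','awl',.066,(320,400,0,240)); loc('w10','slicker',.066,(180,280,0,240))"
```

```text
w10 awl [356.8 108.2] ends [ 0.5427 -0.2956  0.066 ] [ 0.6281 -0.3034  0.066 ] mid [ 0.5854 -0.2995  0.066 ] yaw -5.3 L 0.086
w10 slicker [232.6  97.1] ends [ 0.5392 -0.206   0.066 ] [ 0.6663 -0.205   0.066 ] mid [ 0.6028 -0.2055  0.066 ] yaw 0.5 L 0.127
```

```bash
python3 -m handwheel '[[[-0.02,0.03,0.02,0,2.2,-1.5,0.45],[0,0,0,0,2.2,-1.5,0.45],[0,0,0,0,2,-1.5,0.45],[0,0,0,1,1.5,-1,0.45],[0,0,0,2,0,0,0.45],[0,0,0,1,0,0,0.45],[0,0,0,0,0,0,0.45]]]'
python3 -c "
from h import *
go([.588,-.2997,.063],-95.3)
im,P=save('wrist','w11')
from loc import *
loc('w11','awl',.066,(200,320,0,240))"
```

```text
time: 16.88
ee_pos: [0.5791, -0.2988, 0.1215]
ee_rot: [-2.173, 0.07, 2.19]
force: [-0.3, 1.0, -0.3]
gripper_width: 0.0412
t 16.88 pos [ 0.5791 -0.2988  0.1215] yawY -94.1 F [-0.3  1.  -0.3] w 0.0412 q6 1.15
 shift now axes cm [ 5.85  0.06 -0.94]
 turn [0.021 0.008 0.007]  shift in final axes [ 5.85  0.   -0.9 ]
w11 awl [261.5 196.7] ends [ 0.5433 -0.295   0.066 ] [ 0.6281 -0.3053  0.066 ] mid [ 0.5857 -0.3002  0.066 ] yaw -6.9 L 0.085
```

```bash
python3 -m handwheel '[[[0.02,0,0,1.5,0,-0.5,0.45],[0.01,0,0,1.5,0.1,-0.4,0.45],[0,0,0,1,0,0,0.45],[0,0,0,0.8,0,0,0.45],[0,0,0,0.4,0,0,0.45],[0,0,0,0,0,0,0.45]]]'
python3 -c "
from h import *
go([.588,-.3002,.063],-95.8)"
```

```text
time: 17.43
ee_pos: [0.5887, -0.2971, 0.0732]
ee_rot: [-2.167, 0.096, 2.174]
force: [-0.1, 0.8, 0.4]
gripper_width: 0.0409
t 17.43 pos [ 0.5887 -0.2971  0.0732] yawY -95.4 F [-0.1  0.8  0.4] w 0.0409 q6 1.18
 shift now axes cm [1.02 0.32 0.03]
 turn [0.007 0.003 0.005]  shift in final axes [1.02 0.31 0.03]
```

```bash
python3 -m handwheel '[[[0,0,0,0.5,0.2,0,0.45],[0,0,0,0.4,0.15,0,0.45],[0,0,0,0.2,0,0,0.45],[0,0,0,0,0,0,0.45],[0,0,0,0,0,0,0],[0,0,0,0,0,0,0],[0,0,0,0,0,0,0],[0,0,0,0,0,0,0],[0,0,0,0,0,0,0],[0,0,0,0,0,0,0],[0,0,0,0,0,0,0]]]'
```

```text
time: 18.35
ee_pos: [0.5889, -0.3014, 0.0639]
ee_rot: [-2.172, 0.097, 2.172]
force: [0.7, 0.1, -1.1]
gripper_width: 0.0236
```

Gripped at 23.6 mm. Lift, turn back, then move to the tray at local x 0.

```bash
python3 -m handwheel '[[[0,0,0,-2,0,0,0],[0,0,0,-3,0,0,0],[0,0,0,-3,0,0,0],[0,0,0,-3,0,0,0],[0,0,0,-1.5,0,0,0],[-0.1,0,0,0,0,0,0],[-0.12,0,0,0,0,0,0],[-0.12,0,0,0,0,0,0],[-0.12,0,0,0,0,0,0],[-0.12,0,0,0,0,0,0],[-0.12,0,0,0,0,0,0],[-0.12,0,0,0,0,0,0],[-0.12,0,0,0,0,0,0],[-0.12,0,0,0,0,0,0],[-0.12,0,0,0,0,0,0],[-0.12,0,0,0,0,0,0],[-0.12,0,0,0,0,0,0],[-0.12,0,0,0,0,0,0],[-0.08,0,0,0,0,0,0],[0,0,0,0,0,0,0]]]'
python3 -c "
from h import *
go([.433,.303,.19],-3.7)"
```

```text
time: 20.02
ee_pos: [0.5873, -0.3007, 0.1935]
ee_rot: [1.193, 1.228, -1.19]
force: [0.1, -0.0, -0.1]
gripper_width: 0.0241
t 20.02 pos [ 0.5873 -0.3007  0.1935] yawY 1.5 F [ 0.1 -0.  -0.1] w 0.0241 q6 -0.52
 shift now axes cm [  0.76 -13.84 -60.75]
 turn [ 0.091 -0.006  0.004]  shift in final axes [  0.35 -19.29 -59.25]
```

```bash
python3 -m handwheel '[[[0.04,0,0,0,0,-2,0],[0.03,0,0,0,-1.1,-3.8,0],[0.02,0,0,0,-1.1,-3.8,0],[0,0,0,0,-1.1,-3.8,0],[0,0,0,0,-1.1,-3.8,0],[0,0,0,0,-1.1,-3.8,0],[0,0,0,0,-1.1,-3.8,0],[0,0,0,0,-1.1,-3.8,0],[0,0,0,0,-1.1,-3.8,0],[0,0,0,0,-1.1,-3.8,0],[0,0,0,0,-1.1,-3.8,0],[0,0,0,0,-1.1,-3.8,0],[0,0,0,0,-1.1,-3.8,0],[0,0,0,0,-1.1,-3.8,0],[0,0,0,0,-1.1,-3.8,0],[0,0,0,0,0,-2,0],[0,0,0,0,0,0,0]]]'
python3 -c "
from h import *
go([.432,.297,.025],-3.7)"
```

```text
time: 21.43
ee_pos: [0.4747, 0.3061, 0.1955]
ee_rot: [1.303, 1.154, -1.289]
force: [0.8, -0.2, -0.3]
gripper_width: 0.0235
t 21.43 pos [0.4747 0.3061 0.1955] yawY -6.7 F [ 0.8 -0.2 -0.3] w 0.0235 q6 0.67
 shift now axes cm [17.02 -4.18  1.54]
 turn [-0.053 -0.008 -0.003]  shift in final axes [17.05 -4.2   1.19]
```

```bash
python3 -m handwheel '[[[-0.03,0,0,1,-1.5,0.4,0],[-0.02,0,0,2,-1.5,0.4,0],[0,0,0,3,-1.2,0.4,0],[0,0,0,3,0,0,0],[0,0,0,2,0,0,0],[0,0,0,1,0,0,0],[0,0,0,0,0,0,0]]]'
python3 -c "
from h import *
go([.432,.297,.025],-3.7)
save('wrist','w12')"
```

```text
time: 22.02
ee_pos: [0.4315, 0.2968, 0.0729]
ee_rot: [1.275, 1.172, -1.254]
force: [-0.5, -0.8, -0.0]
gripper_width: 0.0233
t 22.02 pos [0.4315 0.2968 0.0729] yawY -4.3 F [-0.5 -0.8 -0. ] w 0.0233 q6 0.65
 shift now axes cm [4.79 0.01 0.01]
 turn [-0.011 -0.008 -0.008]  shift in final axes [ 4.79  0.05 -0.03]
```

View pics/w12.png

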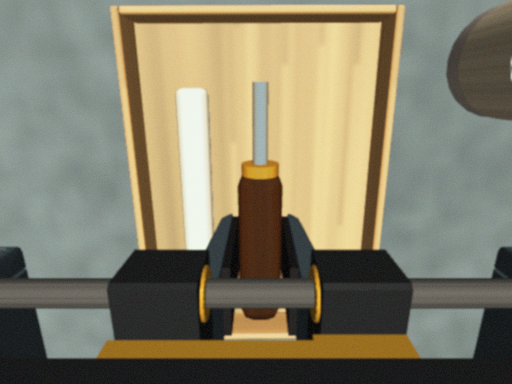

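```bash
python3 -m handwheel '[[[0,0,0,1.8,0,0,0],[0,0,0,1.3,0,0,0],[0,0,0,0.8,0,0,0],[0,0,0,0.5,0,0,0],[0,0,0,0.2,0,0,0],[0,0,0,0,0,0,0]]]'
python3 -c "
from h import *
go([.432,.297,.021],-3.7)"
```

```text
time: 22.57
ee_pos: [0.4378, 0.2977, 0.0321]
ee_rot: [1.29, 1.165, -1.248]
force: [-0.1, -0.3, -1.0]
gripper_width: 0.0237
t 22.57 pos [0.4378 0.2977 0.0321] yawY -4.7 F [-0.1 -0.3 -1. ] w 0.0237 q6 0.66
 shift now axes cm [ 1.1  -0.59  0.13]
 turn [-0.018 -0.015 -0.019]  shift in final axes [ 1.11 -0.57  0.1 ]
```

```bash
python3 -m handwheel '[[[0,-0.01,-0.01,0.5,-0.2,0,0],[0,0,0,0.4,-0.2,0,0],[0,0,0,0.3,0,0,0],[0,0,0,0.1,0,0,0],[0,0,0,0,0,0,0]]]'
python3 -m handwheel '[[[0,0,0,0,0,0,0.33],[0,0,0,0,0,0,0.33],[0,0,0,0,0,0,0.33],[0,0,0,-1,0,0,0.33],[0,0,0,-2,0,0,0.33],[0,0,0,-3,0,0,0.33],[0,0,0,-3,0,0,0.35],[0,0,0,-3.5,0,0,0.4],[0,0,0,-3.5,0,0,0.45],[0,0,0,0,0,0,0.45]]]'
python3 -c "
from h import *
go([.603,-.205,.19],-90)
im,P=save('wrist','w13')"
```

```text
time: 22.98
ee_pos: [0.4351, 0.2991, 0.02]
ee_rot: [1.281, 1.165, -1.258]
force: [0.1, -1.0, -0.2]
gripper_width: 0.0238
time: 23.82
ee_pos: [0.4325, 0.2977, 0.1907]
ee_rot: [1.28, 1.165, -1.259]
force: [0.6, 0.5, -0.4]
gripper_width: 0.0411
t 23.82 pos [0.4325 0.2977 0.1907] yawY -4.8 F [ 0.6  0.5 -0.4] w 0.0411 q6 0.67
 shift now axes cm [-2.000e-02  2.116e+01  4.868e+01]
 turn [ 1.488 -0.013 -0.004]  shift in final axes [  0.07  50.27 -17.05]
```

View pics/w13.png

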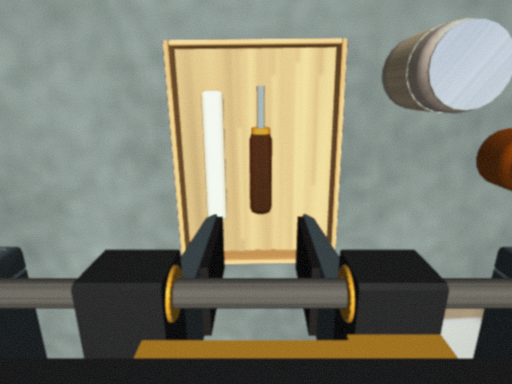

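The folder and awl lie in the tray at (214,154) and (260,170). Next is the slicker.

```bash
python3 -m handwheel '[[[0,0,0,0,1,2.5,0.45],[0,0,0,0,1.6,3.7,0.45],[0,0,0,0,1.6,3.7,0.45],[0,0,0,-0.2,1.6,3.7,0.45],[0,0,0,-0.2,1.6,3.7,0.45],[0,0,0,-0.2,1.6,3.7,0.45],[0,0,0,-0.2,1.6,3.7,0.45],[0,0,0,0,1.6,3.7,0.45],[0,0,0,0,1.6,3.7,0.45],[0,0,0,0,1.6,3.7,0.45],[0,0,0,0,1.6,3.7,0.45],[0,0,0,0,1.6,3.7,0.45],[0,0,0,0,1.6,3.7,0.45],[0,0,0,0,1,2,0.45],[0,0,0,0,0,0,0.45],[0,0,0,0,0,0,0.45]]]'
python3 -m handwheel '[[[0.12,0,0,0,0,0,0.45],[0.12,0,0,0,0,0,0.45],[0.12,0,0,0,0,0,0.45],[0.12,0,0,0,0,0,0.45],[0.12,0,0,0,0,0,0.45],[0.12,0,0,0,0,0,0.45],[0.12,0,0,0,0,0,0.45],[0.12,0,0,0,0,0,0.45],[0.12,0,0,0,0,0,0.45],[0.12,0,0,0,0,0,0.45],[0.12,0,0,0,0,0,0.45],[0.12,0,0,0,0,0,0.45],[0.04,0,0,0,0,0,0.45],[0,0,0,0,0,0,0.45]]]'
python3 -c "
from h import *
go([.603,-.205,.12],-90)
im,P=save('wrist','w14')
from loc import *
loc('w14','slicker',.066,(100,400,0,240))"
```

```text
time: 25.2
ee_pos: [0.5998, -0.2286, 0.1819]
ee_rot: [1.268, 1.186, -1.272]
force: [0.4, 0.7, 0.0]
gripper_width: 0.0409
time: 26.37
ee_pos: [0.5872, -0.2039, 0.175]
ee_rot: [-2.146, 0.024, 2.227]
force: [0.6, -0.7, -0.5]
gripper_width: 0.0413
t 26.37 pos [ 0.5872 -0.2039  0.175 ] yawY -92.6 F [ 0.6 -0.7 -0.5] w 0.0413 q6 1.25
 shift now axes cm [ 5.44  0.16 -1.79]
 turn [-0.046  0.037  0.024]  shift in final axes [ 5.5   0.11 -1.58]
w14 slicker [221.1  20.3] ends [ 0.7101 -0.225   0.066 ] [ 0.7243 -0.1342  0.066 ] mid [ 0.7172 -0.1796  0.066 ] yaw 81.1 L 0.092
w14 slicker [261.9 159.5] ends [ 0.54   -0.2032  0.066 ] [ 0.6663 -0.2053  0.066 ] mid [ 0.6032 -0.2042  0.066 ] yaw -1.0 L 0.126
```

View pics/w14.png

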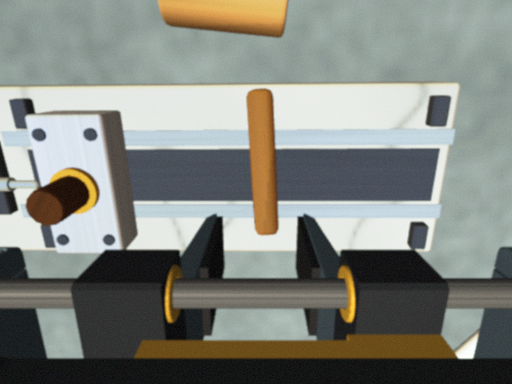

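```bash
python3 -m handwheel '[[[-0.02,0.02,0.01,1,0,-0.8,0.45],[-0.02,0.01,0.01,2,0,-0.8,0.45],[0,0,0,2.5,0,-0.5,0.45],[0,0,0,2,0,0,0.45],[0,0,0,1,0,0,0.45],[0,0,0,0,0,0,0.45]]]'
python3 -c "
from h import *
go([.603,-.2045,.063],-90.5)"
```

```text
time: 26.92
ee_pos: [0.607, -0.1982, 0.0884]
ee_rot: [2.213, 0.017, -2.222]
force: [-0.5, 0.4, -0.5]
gripper_width: 0.0405
t 26.92 pos [ 0.607  -0.1982  0.0884] yawY -89.3 F [-0.5  0.4 -0.5] w 0.0405 q6 1.22
 shift now axes cm [2.54 0.63 0.4 ]
 turn [0.02  0.004 0.003]  shift in final axes [2.54 0.63 0.39]
```

```bash
python3 -m handwheel '[[[0.01,0,0,0.2,0.3,0.2,0.45],[0.01,0,0,0.3,0.3,0.1,0.45],[0,0,0,0.6,0.1,0,0.45],[0,0,0,0.6,0,0,0.45],[0,0,0,0.4,0,0,0.45],[0,0,0,0,0,0,0.45]]]'
python3 -c "
from h import *
go([.603,-.2045,.063],-90.5)"
```

```text
time: 27.42
ee_pos: [0.605, -0.2062, 0.0695]
ee_rot: [-2.218, 0.008, 2.214]
force: [-1.0, -0.2, 0.2]
gripper_width: 0.041
t 27.42 pos [ 0.605  -0.2062  0.0695] yawY -90.5 F [-1.  -0.2  0.2] w 0.041 q6 1.23
 shift now axes cm [ 0.65 -0.17  0.21]
 turn [-0.    -0.002  0.002]  shift in final axes [ 0.65 -0.17  0.21]
```

```bash
python3 -m handwheel '[[[0,0,0,0.4,-0.1,0.1,0.45],[0,0,0,0.2,0,0.1,0.45],[0,0,0,0.1,0,0,0.45],[0,0,0,0,0,0,0],[0,0,0,0,0,0,0],[0,0,0,0,0,0,0],[0,0,0,0,0,0,0],[0,0,0,0,0,0,0],[0,0,0,0,0,0,0],[0,0,0,0,0,0,0]]]'
python3 -c "
from h import *
go([.603,-.2045,.063],-90.5)"
```

```text
time: 28.25
ee_pos: [0.6035, -0.2052, 0.0626]
ee_rot: [-2.22, 0.009, 2.213]
force: [-1.2, -0.3, 0.2]
gripper_width: 0.0219
t 28.25 pos [ 0.6035 -0.2052  0.0626] yawY -90.5 F [-1.2 -0.3  0.2] w 0.0219 q6 1.23
 shift now axes cm [-0.04 -0.07  0.05]
 turn [-0.    -0.003  0.001]  shift in final axes [-0.04 -0.07  0.05]
```

```bash
python3 -m handwheel '[[[0,0,0,-2,0,0,0],[0,0,0,-3,0,0,0],[0,0,0,-3,0,0,0],[0,0,0,-3,0,0,0],[0,0,0,-1.5,0,0,0],[-0.1,0,0,0,0,0,0],[-0.12,0,0,0,0,0,0],[-0.12,0,0,0,0,0,0],[-0.12,0,0,0,0,0,0],[-0.12,0,0,0,0,0,0],[-0.12,0,0,0,0,0,0],[-0.12,0,0,0,0,0,0],[-0.12,0,0,0,0,0,0],[-0.12,0,0,0,0,0,0],[-0.12,0,0,0,0,0,0],[-0.12,0,0,0,0,0,0],[-0.12,0,0,0,0,0,0],[-0.05,0,0,0,0,0,0],[0,0,0,0,0,0,0]]]'
python3 -c "
from h import *
go([.476,.310,.19],-3.7)"
```

```text
time: 29.83
ee_pos: [0.6021, -0.205, 0.1942]
ee_rot: [1.245, 1.186, -1.24]
force: [0.4, -0.6, 0.1]
gripper_width: 0.0216
t 29.83 pos [ 0.6021 -0.205   0.1942] yawY -2.6 F [ 0.4 -0.6  0.1] w 0.0216 q6 -0.3
 shift now axes cm [  0.45 -14.96 -50.87]
 turn [ 0.019 -0.001 -0.002]  shift in final axes [  0.42 -15.91 -50.58]
```

```bash
python3 -m handwheel '[[[0,0,0,0,-0.5,-2,0],[0,0,0,0,-1.1,-3.6,0],[0,0,0,0,-1.1,-3.6,0],[0,0,0,0,-1.1,-3.6,0],[0,0,0,0,-1.1,-3.6,0],[0,0,0,0,-1.1,-3.6,0],[0,0,0,0,-1.1,-3.6,0],[0,0,0,0,-1.1,-3.6,0],[0,0,0,0,-1.1,-3.6,0],[0,0,0,0,-1.1,-3.6,0],[0,0,0,0,-1.1,-3.6,0],[0,0,0,0,-1.1,-3.6,0],[0,0,0,0,-1.1,-3.6,0],[0,0,0,0,-0.8,-3,0],[0,0,0,0,-0.8,-2,0],[0,0,0,0,0,0,0],[0,0,0,0,0,0,0]]]'
python3 -c "
from h import *
go([.476,.310,.03],-3.7)"
```

```text
time: 31.25
ee_pos: [0.4741, 0.3272, 0.1931]
ee_rot: [1.274, 1.166, -1.259]
force: [0.3, -0.3, -0.3]
gripper_width: 0.0213
t 31.25 pos [0.4741 0.3272 0.1931] yawY -4.5 F [ 0.3 -0.3 -0.3] w 0.0213 q6 0.67
 shift now axes cm [16.31  0.18  1.75]
 turn [-0.015 -0.003 -0.009]  shift in final axes [16.31  0.3   1.71]
```

```bash
python3 -m handwheel '[[[0,0,0,1,0,0.7,0],[-0.01,0,0,2,0,0.7,0],[0,0,0,3,0,0.4,0],[0,0,0,3,0,0,0],[0,0,0,2,0,0,0],[0,0,0,1,0,0,0],[0,0,0,0,0,0,0]]]'
python3 -c "
from h import *
go([.476,.310,.02],-3.7)
save('wrist','w15')"
```

```text
time: 31.83
ee_pos: [0.4778, 0.3027, 0.0715]
ee_rot: [1.278, 1.161, -1.255]
force: [1.1, 0.4, -0.5]
gripper_width: 0.0217
t 31.83 pos [0.4778 0.3027 0.0715] yawY -4.6 F [ 1.1  0.4 -0.5] w 0.0217 q6 0.63
 shift now axes cm [ 5.15 -0.31 -0.69]
 turn [-0.016 -0.004 -0.015]  shift in final axes [ 5.15 -0.22 -0.72]
```

View pics/w15.png

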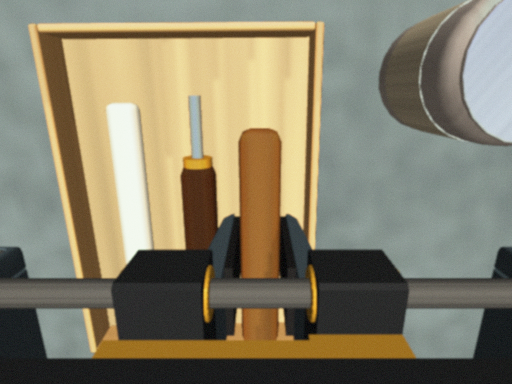

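```bash
python3 -m handwheel '[[[0,0,0,1.8,-0.2,0,0],[0,0,0,1.4,-0.2,0,0],[0,0,0,0.9,-0.2,0,0],[0,0,0,0.6,-0.2,0,0],[0,0,0,0.2,0,0,0],[0,0,0,0,0,0,0]]]'
python3 -c "
from h import *
go([.476,.305,.02],-3.7)"
```

```text
time: 32.38
ee_pos: [0.4767, 0.303, 0.0278]
ee_rot: [1.294, 1.154, -1.248]
force: [-1.0, -0.4, -1.1]
gripper_width: 0.0218
t 32.38 pos [0.4767 0.303  0.0278] yawY -5.0 F [-1.  -0.4 -1.1] w 0.0218 q6 0.64
 shift now axes cm [ 0.78 -0.11 -0.18]
 turn [-0.023 -0.011 -0.027]  shift in final axes [ 0.78 -0.09 -0.19]
```

```bash
python3 -m handwheel '[[[0,0,0,0.5,-0.1,0,0],[0,0,0,0.3,0,0,0],[0,0,0,0.1,0,0,0],[0,0,0,0,0,0,0],[0,0,0,0,0,0,0.33],[0,0,0,0,0,0,0.33],[0,0,0,0,0,0,0.33],[0,0,0,-1,0,0,0.33],[0,0,0,-2,0,0,0.33],[0,0,0,-3,0,0,0.33],[0,0,0,-3,0,0,0.35],[0,0,0,-3.5,0,0,0.4],[0,0,0,-3.5,0,0,0.45],[0,0,0,0,0,0,0.45]]]'
python3 -c "
from h import *
go([.6,-.05,.20],0)
im,P=save('wrist','w16')"
```

```text
time: 33.55
ee_pos: [0.4716, 0.302, 0.1904]
ee_rot: [1.296, 1.154, -1.245]
force: [1.6, 0.6, -0.5]
gripper_width: 0.0411
t 33.55 pos [0.4716 0.302  0.1904] yawY -5.0 F [ 1.6  0.6 -0.5] w 0.0411 q6 0.64
 shift now axes cm [-0.95 15.88 33.93]
 turn [-0.087 -0.012 -0.03 ]  shift in final axes [-0.96 12.84 35.2 ]
```

View pics/w16.png

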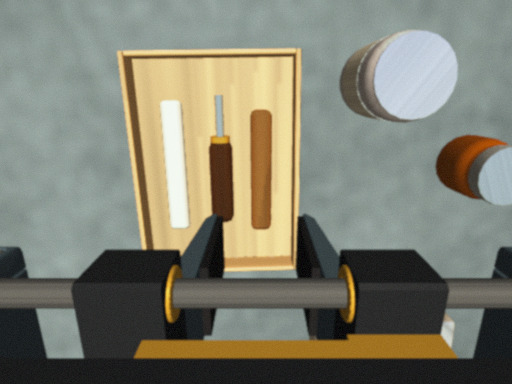

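The folder (175,165), awl (221,180) and slicker (261,170) are all in the tray. Now I measure the carriage handle and the bed's axis.

```bash
python3 -m handwheel '[[[-0.04,-0.01,-0.02,0,1,2.5,0.45],[-0.03,0,0,0,1.3,3.7,0.45],[-0.02,0,0,0,1.4,3.7,0.45],[0,0,0,0,1.4,3.7,0.45],[0,0,0,-0.3,1.4,3.7,0.45],[0,0,0,-0.3,1.4,3.7,0.45],[0,0,0,-0.3,1.4,3.7,0.45],[0,0,0,0,1.4,3.7,0.45],[0,0,0,0,1.4,3.7,0.45],[0,0,0,0,0.8,2,0.45],[0,0,0,0,0,0,0.45],[0,0,0,0,0,0,0.45]]]'
python3 -c "
from h import *
go([.6,-.05,.20],0)
im,P=save('wrist','w17'); save('scene','s17')"
```

```text
time: 34.6
ee_pos: [0.5958, -0.0556, 0.1888]
ee_rot: [1.196, 1.223, -1.207]
force: [-0.5, 0.6, -0.8]
gripper_width: 0.0407
t 34.6 pos [ 0.5958 -0.0556  0.1888] yawY 0.7 F [-0.5  0.6 -0.8] w 0.0407 q6 -0.12
 shift now axes cm [-1.13  0.41 -0.55]
 turn [ 0.012 -0.001  0.01 ]  shift in final axes [-1.12  0.42 -0.56]
```

View pics/w17.png

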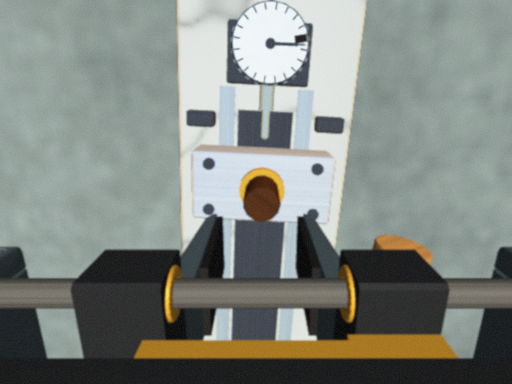

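View pics/s17.png

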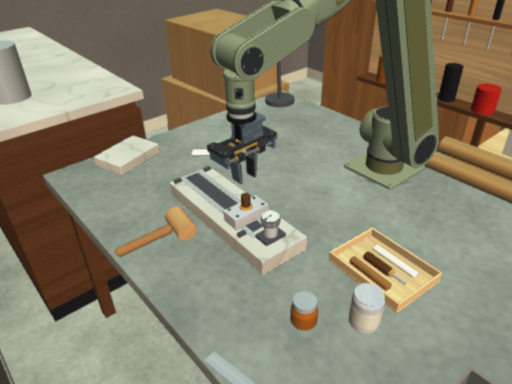

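```bash
python3 -c "
from h import *
w,W=load('w17'); w0,W0=load('wrist0'); s,S=load('s17'); w1,W1=load('w14')
cv2.imwrite('pics/c3.png',np.hstack([cv2.resize(a,(390,390),interpolation=cv2.INTER_CUBIC) for a in(w[140:240,210:310],w0[190:290,235:335])])[:,:,::-1])
# ways edges in w2/w1: bed axis
for f in('w1','w2','w17'):
    im,P=load(f); hsv=cv2.cvtColor(im,cv2.COLOR_RGB2HSV)
    r=range(10,190,20) if f!='w17' else range(225,245,4)
    m=(hsv[...,0]>95)&(hsv[...,0]<115)&(hsv[...,1]>25)&(hsv[...,2]>150)
    L=[];Rr=[]
    for y in r:
        xs=np.nonzero(m[y,190:380])[0]+190
        if len(xs)>8:
            L.append(onz(P,(xs.min(),y),.05));Rr.append(onz(P,(xs.max(),y),.05))
    L=np.array(L);Rr=np.array(Rr)
    for q in(L,Rr): print(f,len(q),'x at y=-.2',np.polyval(np.polyfit(q[:,1],q[:,0],1),-.2).round(4),'slope',np.polyfit(q[:,1],q[:,0],1)[0].round(4), q[:3,:2].round(3).tolist())
for uv in ((271,43),): print('dial',onz(W,uv,.122))
print('collar',onz(W,(262,187),.092))
for uv in((263,203),): print('top',onz(W,uv,.132))
for n,uv in dict(a=(192,147),b=(333,154),c=(192,213),d=(330,221)).items(): print(n,onz(W,uv,.09).round(4))
"
```

```text
w1 8 x at y=-.2 0.567 slope -0.2661 [[0.553, -0.106], [0.552, -0.122], [0.552, -0.139]]
w1 8 x at y=-.2 0.6317 slope 0.0433 [[0.636, -0.106], [0.635, -0.122], [0.634, -0.139]]
w2 7 x at y=-.2 0.5656 slope -0.4002 [[0.551, -0.161], [0.55, -0.177], [0.549, -0.229]]
w2 7 x at y=-.2 0.6347 slope -0.0019 [[0.634, -0.16], [0.633, -0.176], [0.631, -0.228]]
w17 5 x at y=-.2 0.561 slope -0.0259 [[0.558, -0.103], [0.559, -0.107], [0.559, -0.112]]
w17 5 x at y=-.2 0.6291 slope 0.0256 [[0.631, -0.102], [0.632, -0.106], [0.632, -0.111]]
dial [0.60121485 0.05659455 0.122     ]
collar [ 0.59671767 -0.05049561  0.092     ]
top [ 0.59756437 -0.05083545  0.132     ]
a [ 0.5392 -0.018   0.09  ]
b [ 0.6543 -0.0222  0.09  ]
c [ 0.5365 -0.0754  0.09  ]
d [ 0.6562 -0.081   0.09  ]
```

View pics/c3.png

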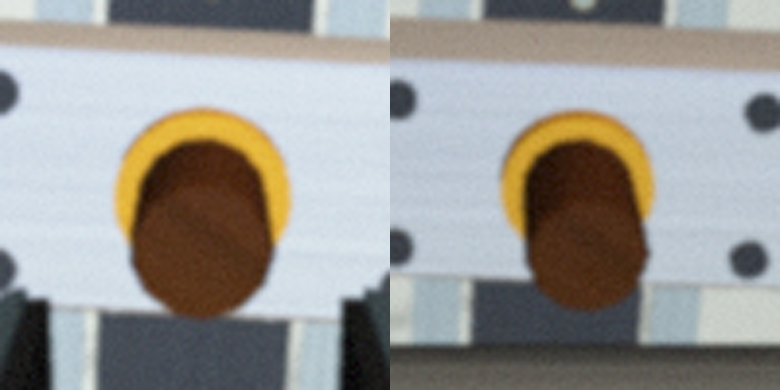

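```bash
python3 -c "
from h import *
w,W=load('w17'); w0,W0=load('wrist0')
print(tri([(W,(261.8,204.1)),(W0,(285.8,255.4))]), onz(W,(261.8,204.1),.132),onz(W0,(285.8,255.4),.132))
go([.597,-.0515,.165],-92.3)"
```

```text
[ 0.59664906 -0.05210418  0.13089943] [ 0.59671094 -0.05168772  0.132     ] [ 0.59649195 -0.0515516   0.132     ]
t 34.7 pos [ 0.5956 -0.0542  0.189 ] yawY 0.8 F [-0.6  0.3  0.5] w 0.0413 q6 -0.12
 shift now axes cm [ 2.4   0.17 -0.27]
 turn [1.626 0.007 0.008]  shift in final axes [ 2.4  -0.28 -0.13]
```

```bash
python3 -m handwheel '[[[0.12,0,0,0,0,0,0.55],[0.12,0,0,0,0,0,0.55],[0.12,0,0,0,0,0,0.55],[0.12,0,0,0,0,0,0.55],[0.12,0,0,0,0,0,0.55],[0.12,0,0,0,0,0,0.55],[0.12,0,0,0,0,0,0.55],[0.12,0,0,0,0,0,0.55],[0.12,0,0,0,0,0,0.55],[0.12,0,0,0,0,0,0.55],[0.12,0,0,0,0,0,0.55],[0.12,0,0,0,0,0,0.55],[0.12,0,0,0,0,0,0.55],[0.05,0,0,0,0,0,0.55],[0,0,0,0,0,0,0.55],[0,0,0,0,0,0,0.55]]]'
python3 -c "
from h import *
go([.597,-.0515,.16],-92.3)"
```

```text
time: 36.03
ee_pos: [0.5828, -0.0216, 0.1887]
ee_rot: [-2.159, 0.063, 2.206]
force: [0.5, -0.1, -0.5]
gripper_width: 0.05
t 36.03 pos [ 0.5828 -0.0216  0.1887] yawY -93.9 F [ 0.5 -0.1 -0.5] w 0.05 q6 1.57
 shift now axes cm [ 2.81  2.91 -1.68]
 turn [-0.027  0.022  0.009]  shift in final axes [ 2.87  2.93 -1.54]
```

```bash
python3 -m handwheel '[[[-0.02,0.02,0,0,1.2,-0.7,0.5],[0,0,0,0,1.2,-0.7,0.5],[0,0,0,0,0.8,-0.3,0.5],[0,0,0,0,0,0,0.5],[0,0,0,0,0,0,0.5]]]'
python3 -c "
from h import *
go([.597,-.0515,.119],-92.3)"
```

```text
time: 36.45
ee_pos: [0.5979, -0.0523, 0.1884]
ee_rot: [-2.195, 0.03, 2.2]
force: [0.3, -0.3, -0.1]
gripper_width: 0.0454
t 36.45 pos [ 0.5979 -0.0523  0.1884] yawY -92.2 F [ 0.3 -0.3 -0.1] w 0.0454 q6 1.49
 shift now axes cm [ 6.94 -0.01  0.08]
 turn [0.002 0.003 0.01 ]  shift in final axes [ 6.94 -0.08  0.1 ]
```

```bash
python3 -m handwheel '[[[0,0,0,2,0,0.05,0.5],[0,0,0,2,0,0,0.5],[0,0,0,1.2,0,0,0.5],[0,0,0,0.6,0,0,0.5],[0,0,0,0.3,0,0,0.5],[0,0,0,0,0,0,0.5]]]'
python3 -c "
from h import *
go([.597,-.0515,.117],-92.3)"
```

```text
time: 36.95
ee_pos: [0.5982, -0.051, 0.1261]
ee_rot: [-2.195, 0.03, 2.197]
force: [-0.2, -0.2, -0.1]
gripper_width: 0.0456
t 36.95 pos [ 0.5982 -0.051   0.1261] yawY -92.2 F [-0.2 -0.2 -0.1] w 0.0456 q6 1.49
 shift now axes cm [0.91 0.06 0.12]
 turn [0.001 0.001 0.012]  shift in final axes [0.91 0.05 0.12]
```

```bash
python3 -m handwheel '[[[0,0,0,0.5,0.05,0.1,0.5],[0,0,0,0.4,0,0,0.5],[0,0,0,0.1,0,0,0.5],[0,0,0,0,0,0,0],[0,0,0,0,0,0,0],[0,0,0,0,0,0,0],[0,0,0,0,0,0,0],[0,0,0,0,0,0,0],[0,0,0,0,0,0,0]]]'
python3 -c "
from h import *
go([.5865,-.306,.117],-92.3)
save('wrist','w18')"
```

```text
time: 37.7
ee_pos: [0.5987, -0.0518, 0.1178]
ee_rot: [-2.201, 0.031, 2.193]
force: [0.3, -0.8, -0.8]
gripper_width: 0.0273
t 37.7 pos [ 0.5987 -0.0518  0.1178] yawY -92.2 F [ 0.3 -0.8 -0.8] w 0.0273 q6 1.49
 shift now axes cm [-0.19 25.45  0.24]
 turn [ 0.002 -0.004  0.011]  shift in final axes [ 0.08 25.45  0.2 ]
```

View pics/w18.png

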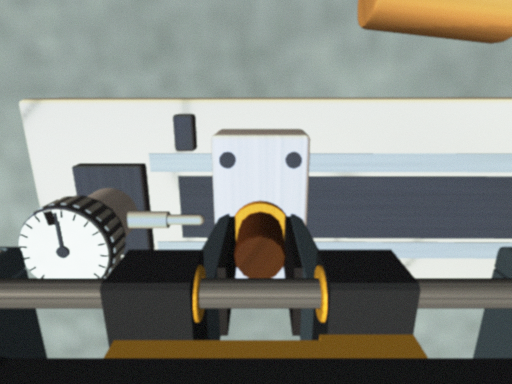

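```bash
python3 -m handwheel '[[[0,0,0,0,0.5,0,0],[0,0,0,0,0.8,0,0],[0,0,0,0,0.8,0,0],[0,0,0,0,0.8,0,0],[0,0,0,0,0.8,0,0],[0,0,0,0,0.8,0,0]]]'
python3 -c "
from h import *
go([.5865,-.306,.117],-92.3)"
```

```text
time: 38.25
ee_pos: [0.597, -0.0957, 0.1178]
ee_rot: [-2.198, 0.022, 2.189]
force: [-0.1, 3.6, 0.5]
gripper_width: 0.027
t 38.25 pos [ 0.597  -0.0957  0.1178] yawY -92.2 F [-0.1  3.6  0.5] w 0.027 q6 1.41
 shift now axes cm [-0.31 21.05  0.25]
 turn [ 0.002 -0.004  0.018]  shift in final axes [ 0.08 21.06  0.21]
```

```bash
for i in 1 2; do python3 -m handwheel '[[[0,0,0,0,0.8,0,0],[0,0,0,0,0.8,0,0],[0,0,0,0,0.8,0,0],[0,0,0,0,0.8,0,0],[0,0,0,0,0.8,0,0],[0,0,0,0,0.8,0,0]]]'; done
python3 -c "
from h import *
go([.5865,-.306,.117],-92.3)"
```

```text
time: 38.75
ee_pos: [0.5952, -0.1437, 0.1178]
ee_rot: [-2.192, 0.013, 2.18]
force: [0.4, 3.6, 0.7]
gripper_width: 0.0272
time: 39.25
ee_pos: [0.5932, -0.1966, 0.1177]
ee_rot: [-2.192, 0.012, 2.177]
force: [1.8, 19.2, 4.8]
gripper_width: 0.0271
t 39.25 pos [ 0.5932 -0.1966  0.1177] yawY -92.4 F [ 1.8 19.2  4.8] w 0.0271 q6 1.24
 shift now axes cm [-0.28 10.96  0.2 ]
 turn [-0.002 -0.007  0.032]  shift in final axes [ 0.07 10.96  0.23]
```

```bash
python3 -m handwheel '[[[0,0,0,0,0.6,0,0],[0,0,0,0,0.6,0,0]]]';python3 -m handwheel '[[[0,0,0,0,0.6,0,0],[0,0,0,0,0.6,0,0],[0,0,0,0,0.6,0,0]]]'
python3 -c "
from h import *
go([.5865,-.306,.117],-92.3)"
```

```text
time: 39.42
ee_pos: [0.5929, -0.2048, 0.1176]
ee_rot: [-2.185, 0.003, 2.169]
force: [0.1, 8.9, 3.7]
gripper_width: 0.027
time: 39.67
ee_pos: [0.5922, -0.2239, 0.1176]
ee_rot: [-2.186, 0.001, 2.169]
force: [0.0, 4.1, 3.9]
gripper_width: 0.027
t 39.67 pos [ 0.5922 -0.2239  0.1176] yawY -92.5 F [0.  4.1 3.9] w 0.027 q6 1.19
 shift now axes cm [-0.3   8.22  0.21]
 turn [-0.004 -0.007  0.044]  shift in final axes [0.06 8.23 0.24]
```

```bash
python3 -m handwheel '[[[0,0,0.005,0,0.7,0.02,0],[0,0,0.005,0,0.7,0.02,0],[0,0,0.005,0,0.7,0,0],[0,0,0.005,0,0.7,0,0],[0,0,0.005,0,0.7,0,0]]]';python3 -m handwheel '[[[0,0,0.005,0,0.6,0.02,0],[0,0,0.005,0,0.6,0,0],[0,0,0,0,0.6,0,0],[0,0,0,0,0.5,0,0]]]'
python3 -c "
from h import *
go([.5865,-.306,.117],-92.3)"
```

```text
time: 40.08
ee_pos: [0.5908, -0.2629, 0.1176]
ee_rot: [-2.2, 0.031, 2.178]
force: [0.6, 4.1, 4.5]
gripper_width: 0.0271
time: 40.42
ee_pos: [0.5898, -0.2878, 0.1176]
ee_rot: [-2.205, 0.043, 2.181]
force: [1.6, 4.1, 4.6]
gripper_width: 0.0274
t 40.42 pos [ 0.5898 -0.2878  0.1176] yawY -92.7 F [1.6 4.1 4.6] w 0.0274 q6 1.13
 shift now axes cm [0.04 1.83 0.25]
 turn [-0.008 -0.011  0.009]  shift in final axes [0.06 1.83 0.26]
```

```bash
for i in 1 2 3 4; do python3 -m handwheel '[[[0,0,0,0,0.5,0,0],[0,0,0,0,0.5,0,0]]]' | grep -E "pos|force"; done
```

```text
ee_pos: [0.5894, -0.2986, 0.1176]
force: [1.0, 3.9, 5.3]
ee_pos: [0.589, -0.3095, 0.1176]
force: [2.2, 3.5, 5.7]
ee_pos: [0.5889, -0.3103, 0.1176]
force: [2.6, 20.1, 7.4]
ee_pos: [0.5888, -0.3101, 0.1174]
force: [0.8, 18.3, 7.8]
```

```bash
python3 -m handwheel '[[[0,0,0,0,0.6,0,0],[0,0,0,0,0.6,0,0],[0,0,0,0,0.6,0,0]]]'
python3 -c "
from h import *
save('wrist','w19')
a,P=save('side','d19'); cv2.imwrite('pics/d19c.png',cv2.resize(a[190:310,220:380],None,fx=4.5,fy=4.5)[:,:,::-1])
go([.5985,-.040,.117],-92.3)"
```

```text
time: 41.33
ee_pos: [0.5888, -0.31, 0.1169]
ee_rot: [-2.155, -0.036, 2.145]
force: [1.8, 18.9, 8.3]
gripper_width: 0.0274
t 41.43 pos [ 0.5888 -0.31    0.1168] yawY -93.2 F [ 2.4 20.5  9. ] w 0.0274 q6 1.05
 shift now axes cm [  2.36 -26.91   0.52]
 turn [-0.015 -0.003  0.088]  shift in final axes [-2.000e-02 -2.701e+01  1.100e-01]
```

View pics/w19.png

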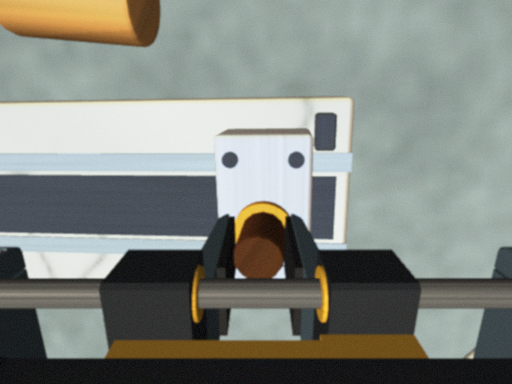

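View pics/d19c.png

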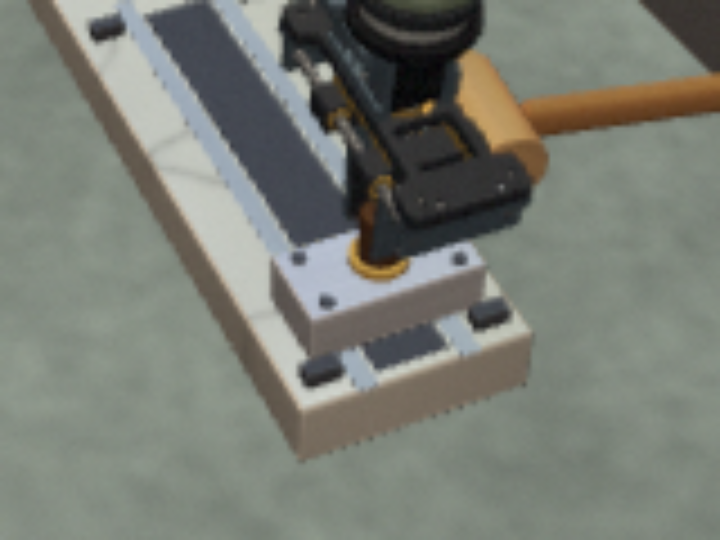

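The carriage's face meets the far lugs (lug at (325,131)), and 20 N moves it no farther. Now I stroke back.

```bash
python3 -m handwheel '[[[0,0,0.01,0,-0.3,0,0],[0,0,0.02,0,-0.5,0,0],[0,0,0.02,0,-0.7,0,0],[0,0,0.02,0,-0.8,0,0],[0,0,0.01,0,-0.8,0,0],[0,0,0,0,-0.8,0,0]]]'
python3 -m handwheel '[[[0,0,0,0,-0.8,0,0],[0,0,0,0,-0.8,0,0],[0,0,0,0,-0.8,0,0],[0,0,0,0,-0.8,0,0],[0,0,0,0,-0.8,0,0],[0,0,0,0,-0.8,0,0]]]'
python3 -c "
from h import *
go([.5985,-.040,.117],-92.3)"
```

```text
time: 41.93
ee_pos: [0.5898, -0.282, 0.1159]
ee_rot: [-2.205, 0.082, 2.2]
force: [-0.4, -4.0, 4.0]
gripper_width: 0.0271
time: 42.43
ee_pos: [0.5917, -0.2328, 0.1158]
ee_rot: [-2.206, 0.088, 2.202]
force: [-0.7, -3.3, 4.6]
gripper_width: 0.027
t 42.43 pos [ 0.5917 -0.2328  0.1158] yawY -93.2 F [-0.7 -3.3  4.6] w 0.027 q6 1.26
 shift now axes cm [ -0.57 -19.28   0.4 ]
 turn [-0.016 -0.002 -0.023]  shift in final axes [ -0.12 -19.29   0.1 ]
```

```bash
for i in 1 2 3; do python3 -m handwheel '[[[0,0,0,0,-0.8,0.02,0],[-0.003,0,-0.003,0,-0.8,0.02,0],[-0.003,0,-0.003,0,-0.8,0,0],[0,0,-0.003,0,-0.8,0,0],[0,0,0,0,-0.8,0,0]]]' | grep -E "pos|force"; done
python3 -c "
from h import *
go([.5985,-.040,.117],-92.3)"
```

```text
ee_pos: [0.593, -0.1964, 0.1158]
force: [-1.8, -5.3, 6.1]
ee_pos: [0.5946, -0.1534, 0.1157]
force: [-0.3, -4.6, 4.4]
ee_pos: [0.596, -0.1159, 0.1157]
force: [-1.2, -6.8, 5.2]
t 43.68 pos [ 0.596  -0.1159  0.1157] yawY -91.9 F [-1.2 -6.8  5.2] w 0.0273 q6 1.42
 shift now axes cm [-0.32 -7.59 -0.  ]
 turn [ 0.007 -0.007 -0.025]  shift in final axes [-0.13 -7.59  0.05]
```

```bash
for i in 1 2; do python3 -m handwheel '[[[0,0,-0.003,0,-0.7,0,0],[0,0,-0.003,0,-0.7,0,0],[0,0,-0.003,0,-0.7,0,0],[0,0,0,0,-0.7,0,0]]]' | grep -E "pos|force"; done
python3 -c "
from h import *
go([.5985,-.040,.117],-92.3)"
```

```text
ee_pos: [0.5971, -0.0858, 0.1157]
force: [0.1, -4.2, 4.7]
ee_pos: [0.5982, -0.0553, 0.1157]
force: [0.1, -4.7, 5.2]
t 44.35 pos [ 0.5982 -0.0553  0.1157] yawY -91.9 F [ 0.1 -4.7  5.2] w 0.0274 q6 1.5
 shift now axes cm [-0.14 -1.53  0.02]
 turn [ 0.007 -0.009 -0.009]  shift in final axes [-0.13 -1.53  0.03]
```

```bash
for i in 1 2 3 4 5; do python3 -m handwheel '[[[0,0,0,0,-0.4,0,0],[0,0,0,0,-0.4,0,0]]]' | grep -E "pos|force"; done
```

```text
ee_pos: [0.5986, -0.0456, 0.1157]
force: [0.2, -3.8, 4.1]
ee_pos: [0.5988, -0.0399, 0.1157]
force: [-0.4, -22.1, 4.2]
ee_pos: [0.5986, -0.0401, 0.1156]
force: [1.0, -17.5, 5.1]
ee_pos: [0.5985, -0.0402, 0.1154]
force: [-0.5, -17.0, 5.5]
ee_pos: [0.5984, -0.0403, 0.1152]
force: [0.3, -16.0, 5.2]
```

Full stroke: 270.4 mm between the stops. I release in place and check the dial.

```bash
python3 -m handwheel '[[[0,0,0,0,-0.2,0,0.5],[0,0,0,0,-0.1,0,0.5],[0,0,0,0,0,0,0.5],[0,0,0,0,0,0,0.5],[0,0,0,0,0,0,0.5]]]'
python3 -c "
from h import *
go([.5985,-.0402,.19],-92.3)"
```

```text
time: 45.6
ee_pos: [0.5947, -0.0345, 0.1107]
ee_rot: [2.194, -0.085, -2.202]
force: [0.1, -0.4, -0.6]
gripper_width: 0.0455
t 45.6 pos [ 0.5947 -0.0345  0.1107] yawY -90.9 F [ 0.1 -0.4 -0.6] w 0.0455 q6 1.58
 shift now axes cm [-7.88  1.05 -0.37]
 turn [ 0.024  0.002 -0.061]  shift in final axes [-7.93  0.56 -0.41]
```

```bash
python3 -m handwheel '[[[0.01,0,-0.02,0,0.25,0,0.5],[0.01,0,-0.02,-0.3,0.1,0,0.5],[0,0,-0.02,-1,0,0,0.5],[0,0,0,-2,0,0,0.5],[0,0,0,-2.5,0,0,0.5],[0,0,0,-2.5,0,0,0.5],[0,0,0,-1,0,0,0.5],[0,0,0,0,0,0,0.5]]]'
python3 -c "
from h import *
go([.6,-.0402,.19],-2.3)"
python3 -m handwheel '[[[-0.12,0,0,0,0,0,0.5],[-0.12,0,0,0,0,0,0.5],[-0.12,0,0,0,0,0,0.5],[-0.12,0,0,0,0,0,0.5],[-0.12,0,0,0,0,0,0.5],[-0.12,0,0,0,0,0,0.5],[-0.12,0,0,0,0,0,0.5],[-0.12,0,0,0,0,0,0.5],[-0.12,0,0,0,0,0,0.5],[-0.12,0,0,0,0,0,0.5],[-0.12,0,0,0,0,0,0.5],[-0.12,0,0,0,0,0,0.5],[-0.12,0,0,0,0,0,0.5],[0,0,0,0,0,0,0.9],[0,0,0,0,0,0,0.9],[0,0,0,0,0,0,0.9]]]'
python3 -c "
from h import *
go([.6,-.0402,.19],-2.3); save('wrist','w20')"
```

```text
time: 46.27
ee_pos: [0.5922, -0.0359, 0.2037]
ee_rot: [-2.183, 0.027, 2.21]
force: [0.6, -0.0, 1.5]
gripper_width: 0.0455
t 46.27 pos [ 0.5922 -0.0359  0.2037] yawY -92.1 F [ 0.6 -0.   1.5] w 0.0455 q6 1.52
 shift now axes cm [ 1.35  0.41 -0.81]
 turn [-1.568  0.     0.02 ]  shift in final axes [1.37 0.79 0.39]
time: 47.6
ee_pos: [0.5849, -0.0342, 0.1884]
ee_rot: [1.206, 1.261, -1.212]
force: [0.1, -0.1, -0.5]
gripper_width: 0.0629
t 47.6 pos [ 0.5849 -0.0342  0.1884] yawY 0.7 F [ 0.1 -0.1 -0.5] w 0.0629 q6 -0.11
 shift now axes cm [-0.23  1.5   0.61]
 turn [ 0.051 -0.029  0.035]  shift in final axes [-0.16  1.53  0.54]
```

View pics/w20.png

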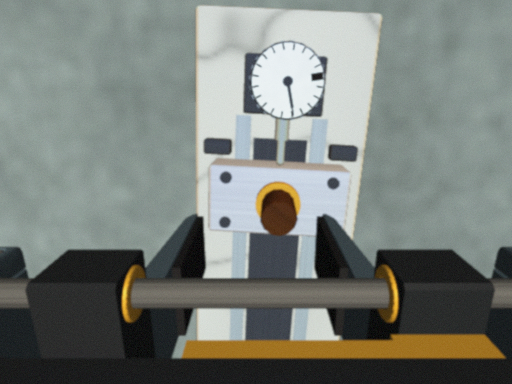

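```bash
cat > dial.py <<'E'
from h import *
def dial(f,cu,r=60,out=None,z=.1225):
    """cu: approx dial centre px"""
    im,P=load(f); g=cv2.cvtColor(im,cv2.COLOR_RGB2HSV)
    c=onz(P,cu,z)
    # rectify face to metric top view (x right,y up), 60mm, 10px/mm
    n=600; pts=[]
    src=np.array([proj(P,[c[0]+a*.03,c[1]+b*.03,z]) for a,b in((-1,1),(1,1),(1,-1),(-1,-1))],np.float32)
    H=cv2.getPerspectiveTransform(src,np.array([[0,0],[n,0],[n,n],[0,n]],np.float32))
    o=cv2.warpPerspective(im,H,(n,n),flags=cv2.INTER_CUBIC); cv2.imwrite("pics/"+out+".png",o[:,:,::-1]); print("c",c.round(4)); return o,c
E
python3 -c "
from dial import *
dial('w20',(288,80),out='dz20')"
```

```text
c [0.6009 0.057  0.1225]
```

View pics/dz20.png

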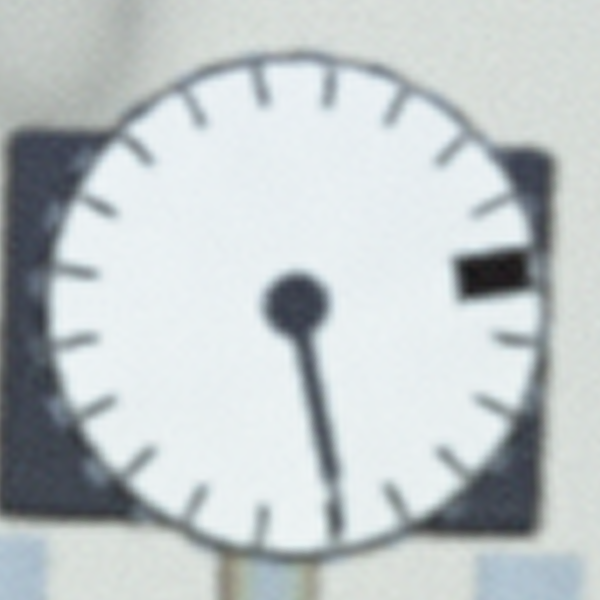

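The pointer now stands at about −80° and the zero mark at about +9.5°, so the bezel must turn about 90° clockwise. I open wide and move above the dial.

```bash
python3 -c "
from h import *
_,a=load('wrist0');_,b=load('w20');_,c=load('w17')
print(tri([(a,(293.3,125)),(b,(287.7,80.4)),(c,(271,43))]))
go([.6008,.0568,.19],0)"
python3 -m handwheel '[[[0,-0.02,0.02,-0.3,0.4,-2,1],[0,0,0.01,-0.3,0.4,-2.5,1],[0,0,0,0,0.4,-2.5,1],[0,0,0,0,0.3,-1.5,1],[0,0,0,0,0,0,1],[0,0,0,0,0,0,1]]]'
python3 -c "
from h import *
go([.6008,.0568,.16],0)"
```

```text
[0.60085816 0.05660445 0.12219067]
t 47.65 pos [ 0.5849 -0.0342  0.1883] yawY 0.7 F [0.  0.4 0.1] w 0.0665 q6 -0.11
 shift now axes cm [ 0.04  1.69 -9.08]
 turn [ 0.011 -0.029  0.034]  shift in final axes [-0.17  1.59 -9.1 ]
time: 48.15
ee_pos: [0.5997, 0.0528, 0.1944]
ee_rot: [1.215, 1.218, -1.208]
force: [0.6, -0.5, -0.4]
gripper_width: 0.0912
t 48.15 pos [0.5997 0.0528 0.1944] yawY -0.1 F [ 0.6 -0.5 -0.4] w 0.0912 q6 0.06
 shift now axes cm [ 3.44  0.12 -0.37]
 turn [-0.001 -0.009  0.004]  shift in final axes [ 3.44  0.11 -0.4 ]
```

```bash
python3 -m handwheel '[[[0,-0.005,0,1.5,0.1,-0.2,1],[0,0,0,2,0.05,-0.2,1],[0,0,0,1.5,0,0,1],[0,0,0,1,0,0,1],[0,0,0,0.5,0,0,1],[0,0,0,0,0,0,1]]]'
python3 -c "
from h import *
go([.6008,.0567,.116],0)"
```

```text
time: 48.65
ee_pos: [0.6015, 0.0524, 0.128]
ee_rot: [1.217, 1.207, -1.215]
force: [-0.2, 0.5, 1.1]
gripper_width: 0.0909
t 48.65 pos [0.6015 0.0524 0.128 ] yawY -0.5 F [-0.2  0.5  1.1] w 0.0909 q6 0.07
 shift now axes cm [ 1.2  -0.08 -0.43]
 turn [-0.008 -0.002  0.001]  shift in final axes [ 1.2  -0.07 -0.43]
```

```bash
python3 -m handwheel '[[[0,0,0,0.5,0,-0.25,1],[0,0,0,0.5,-0.05,-0.25,1],[0,0,0,0.3,-0.05,0,1],[0,0,0,0.1,0,0,1],[0,0,0,0,0,0,1]]]'
python3 -c "
from h import *
go([.6008,.0567,.116],0)"
```

```text
time: 49.07
ee_pos: [0.6019, 0.0568, 0.1148]
ee_rot: [1.22, 1.204, -1.214]
force: [0.4, 0.5, 1.1]
gripper_width: 0.0913
t 49.07 pos [0.6019 0.0568 0.1148] yawY -0.6 F [0.4 0.5 1.1] w 0.0913 q6 0.08
 shift now axes cm [-0.12 -0.11  0.01]
 turn [-0.011 -0.002 -0.003]  shift in final axes [-0.12 -0.11  0.01]
```

Well centred. I close on the bezel.

```bash
python3 -m handwheel '[[[0,0,0,0,-0.1,0,0],[0,0,0,0,0,0,0],[0,0,0,0,0,0,0],[0,0,0,0,0,0,0],[0,0,0,0,0,0,0],[0,0,0,0,0,0,0],[0,0,0,0,0,0,0],[0,0,0,0,0,0,0],[0,0,0,0,0,0,0],[0,0,0,0,0,0,0]]]'
python3 -m handwheel '[[[0.06,0,0,0,0,0,0],[0.1,0,0,0,0,0,0],[0.12,0,0,0,0,0,0],[0.12,0,0,0,0,0,0]]]'
python3 -c "
from h import *
go([.6008,.0567,.116],-90)"
```

```text
time: 49.9
ee_pos: [0.6006, 0.0571, 0.1162]
ee_rot: [1.22, 1.203, -1.213]
force: [-0.9, -0.6, 0.6]
gripper_width: 0.0507
time: 50.23
ee_pos: [0.6006, 0.057, 0.1162]
ee_rot: [1.519, 0.977, -1.511]
force: [-0.3, -0.2, 0.1]
gripper_width: 0.0511
t 50.23 pos [0.6006 0.057  0.1162] yawY -24.4 F [-0.3 -0.2  0.1] w 0.0511 q6 0.5
 shift now axes cm [0.02 0.03 0.02]
 turn [ 1.146 -0.005 -0.   ]  shift in final axes [ 0.02  0.03 -0.02]
```

```bash
python3 -m handwheel '[[[0.12,0,0,0,0,0,0],[0.12,0,0,0,0,0,0],[0.12,0,0,0,0,0,0],[0.12,0,0,0,0,0,0],[0.12,0,0,0,0,0,0],[0.12,0,0,0,0,0,0],[0.12,0,0,0,0,0,0],[0.08,0,0,0,0,0,0],[0.04,0,0,0,0,0,0],[0,0,0,0,0,0,0]]]'
python3 -c "
from h import *
go([.6008,.0567,.116],-90.4)
save('wrist','w21')"
```

```text
time: 51.07
ee_pos: [0.6007, 0.0569, 0.1162]
ee_rot: [2.152, 0.152, -2.144]
force: [-1.5, 0.6, -0.6]
gripper_width: 0.051
t 51.07 pos [0.6007 0.0569 0.1162] yawY -81.9 F [-1.5  0.6 -0.6] w 0.051 q6 1.5
 shift now axes cm [ 0.02  0.02 -0.01]
 turn [ 0.148 -0.004  0.   ]  shift in final axes [ 0.02  0.02 -0.01]
```

View pics/w21.png

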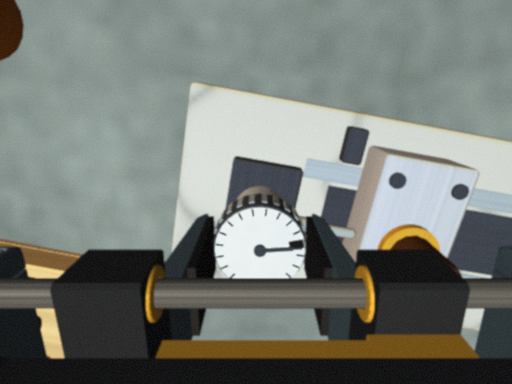

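```bash
python3 -c "
from dial import *
dial('w21',(260,250),out='dz21')"
```

```text
c [0.6006 0.0564 0.1225]
```

View pics/dz21.png

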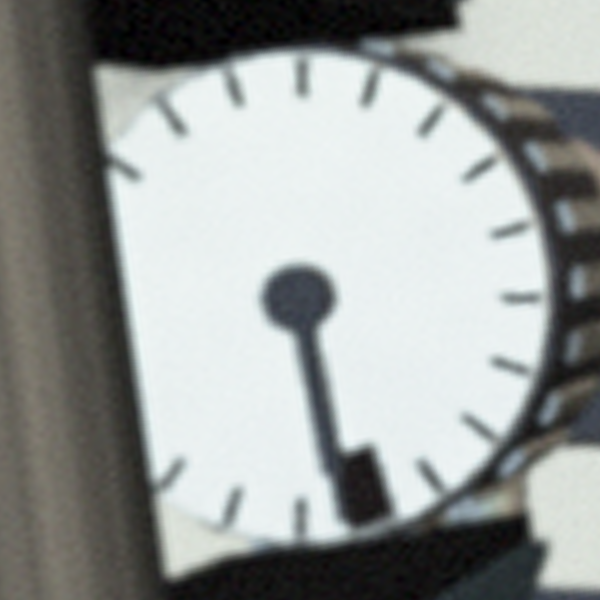

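The zero mark stands at about −72° and the pointer at about −79°, so about 7° clockwise remain.

```bash
python3 -m handwheel '[[[0.05,0,0,0,0,0,0],[0.05,0,0,0,0,0,0],[0.02,0,0,0,0,0,0],[0,0,0,0,0,0,0]]]'
python3 -c "
from dial import *
go([.6008,.0567,.116],-89.0)
save('wrist','w22')
dial('w22',(260,250),out='dz22')"
```

```text
time: 51.45
ee_pos: [0.6007, 0.0569, 0.1162]
ee_rot: [2.214, 0.026, -2.206]
force: [-0.4, -0.1, 0.6]
gripper_width: 0.0509
t 51.45 pos [0.6007 0.0569 0.1162] yawY -88.7 F [-0.4 -0.1  0.6] w 0.0509 q6 1.62
 shift now axes cm [ 0.02  0.02 -0.01]
 turn [ 0.006 -0.004  0.   ]  shift in final axes [ 0.02  0.02 -0.01]
c [0.6006 0.0563 0.1225]
```

View pics/dz22.png

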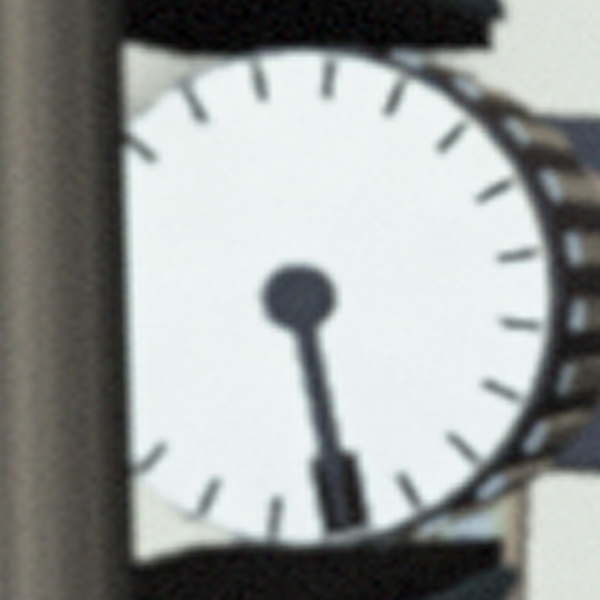

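```bash
python3 -m handwheel '[[[0.01,0,0,0,0,0,0],[0,0,0,0,0,0,0],[0,0,0,0,0,0,0.9],[0,0,0,0,0,0,0.9],[0,0,0,0,0,0,0.9],[0,0,0,0,0,0,0.9],[0,0,0,0,0,0,0.9],[0,0,0,-1,0,0,0.9],[0,0,0,-2,0,0,0.9],[0,0,0,-3,0,0,0.9],[0,0,0,-3,0,0,0.9],[0,0,0,-2,0,0,0.9],[0,0,0,0,0,0,0.9]]]'
python3 -c "
from h import *
go([.6,-.03,.22],-90)"
python3 -m handwheel '[[[-0.12,0,0,0,0,0,0.9],[-0.12,0,0,0,0,0,0.9],[-0.12,0,0,0,0,0,0.9],[-0.12,0,0,0,0,0,0.9],[-0.12,0,0,0,0,0,0.9],[-0.12,0,0,0,0,0,0.9],[-0.12,0,0,0,0,0,0.9],[-0.12,0,0,0,0,0,0.9],[-0.12,0,0,0,0,0,0.9],[-0.12,0,0,0,0,0,0.9],[-0.12,0,0,0,0,0,0.9],[-0.12,0,0,0,0,0,0.9],[-0.12,0,0,0,0,0,0.9],[0,0,0,0,0,3,0.9],[0,0,0,0,0,3,0.9],[0,0,0,0,0,2,0.9],[0,0,0,0,0,0,0.9],[0,0,0,0,0,0,0.9]]]'
python3 -c "
from h import *
st(); save('wrist','w23'); save('scene','s23')"
```

```text
time: 52.58
ee_pos: [0.6005, 0.0567, 0.2323]
ee_rot: [2.217, 0.018, -2.21]
force: [0.3, 0.9, 0.6]
gripper_width: 0.0822
t 52.58 pos [0.6005 0.0567 0.2323] yawY -89.1 F [0.3 0.9 0.6] w 0.0822 q6 1.63
 shift now axes cm [1.22 8.66 0.19]
 turn [ 0.016 -0.003  0.   ]  shift in final axes [1.23 8.67 0.05]
time: 54.08
ee_pos: [0.602, -0.0248, 0.227]
ee_rot: [1.152, 1.248, -1.155]
force: [0.8, 0.3, 0.4]
gripper_width: 0.082
t 54.08 pos [ 0.602  -0.0248  0.227 ] rot [ 1.152  1.248 -1.155] F [0.8 0.3 0.4] w 0.082 q [-0.06  0.36  1.48  0.    1.31 -0.14]
```

View pics/w23.png

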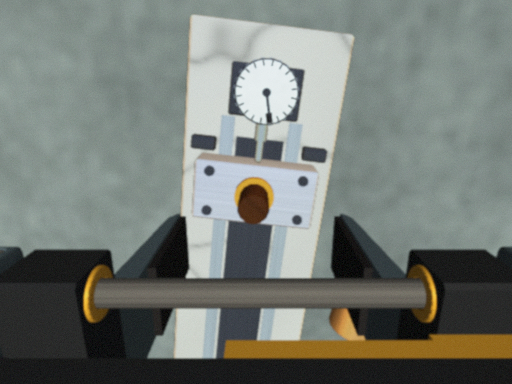

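View pics/s23.png

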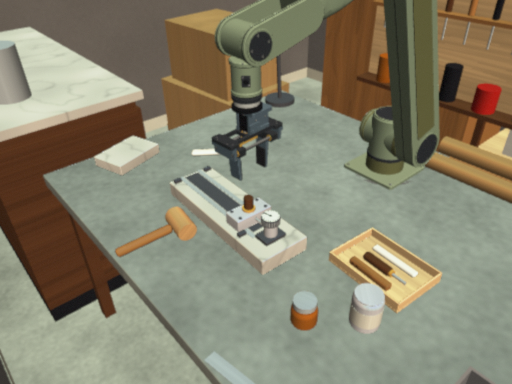

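```bash
python3 -c "
from dial import *
dial('w23',(266.5,92),out='dz23')
im,P=load('w23'); cv2.imwrite('pics/c4.png',cv2.resize(im[120:240,170:340],None,fx=4,fy=4,interpolation=cv2.INTER_CUBIC)[:,:,::-1])"
```

```text
c [0.6007 0.0565 0.1225]
```

View pics/dz23.png

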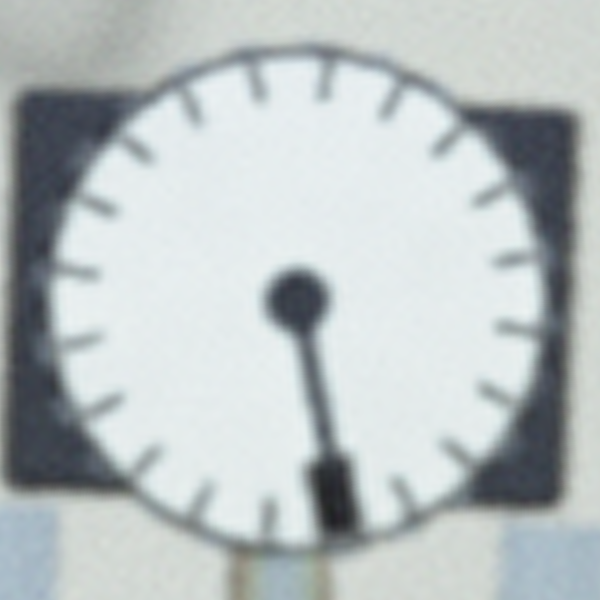

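View pics/c4.png

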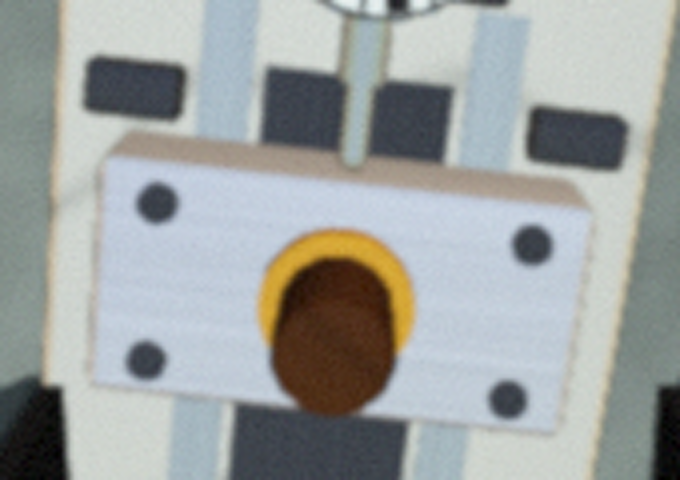

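The zero mark and pointer agree to about 1° (−79.3° and −78.7°). The crop shows a small gap between carriage and home lugs, so I check the carriage's position.

```bash
python3 -c "
from h import *
_,P=load('w23'); _,Q=load('w20')
top=(335/4+170,357/4+120); print('handle top',top,onz(P,top,.132).round(4))
print('carr back bottom',onz(P,(130/4+170,134/4+120),.05),onz(P,(575/4+170,183/4+120),.05))
print('carr back top',onz(P,(108/4+170,157/4+120),.09),onz(P,(588/4+170,210/4+120),.09))
for z in(.05,.06,.065): print('lug edges z',z,onz(P,(133/4+170,118/4+120),z).round(4),onz(P,(576/4+170,167/4+120),z).round(4))
_,D=load('d19'); 
d=lambda x,y:(x/4.5+220,y/4.5+190)
print('far: carr front top',onz(D,d(315,320),.09),onz(D,d(485,266),.09),'lug',[onz(D,d(318,355),z).round(4) for z in(.05,.06)],[onz(D,d(487,302),z).round(4) for z in(.05,.06)])
"

```

```text
handle top (253.75, 209.25) [ 0.5976 -0.0393  0.132 ]
carr back bottom [ 0.53943466 -0.0109511   0.05      ] [ 0.65846347 -0.01507092  0.05      ]
carr back top [ 0.54101827 -0.00892358  0.09      ] [ 0.65515444 -0.01297196  0.09      ]
lug edges z 0.05 [ 0.5401 -0.0066  0.05  ] [ 0.6582 -0.0107  0.05  ]
lug edges z 0.06 [ 0.5417 -0.0048  0.06  ] [ 0.6564 -0.0088  0.06  ]
lug edges z 0.065 [ 0.5426 -0.0038  0.065 ] [ 0.6555 -0.0078  0.065 ]
far: carr front top [ 0.52850611 -0.33847913  0.09      ] [ 0.64281589 -0.3442304   0.09      ] lug [array([ 0.5351, -0.3328,  0.05  ]), array([ 0.5306, -0.3404,  0.06  ])] [array([ 0.6508, -0.3398,  0.05  ]), array([ 0.6452, -0.3474,  0.06  ])]
```

The handle now sees at y = −0.039, against −0.040 when it was pushed against the stop. The stop-to-stop travel was 270.4 mm, so the carriage is home. The three tools are in the tray and the robot is clear of everything. I hand in.

```bash
python3 -c "
from station import sign_off
print(sign_off())"
```

```text
the job is handed in; nothing more can be done
None
```

The slide is ready and I handed the job in at about 54 s.

- **Tools:** The folder (the smaller bar, on the bed), awl and slicker are in the tray, and the last scene picture shows all three there. There was no punch. The awl had been knocked about 4 cm, so I measured it again before picking it up. The first two folder grasps missed because the fingertips reached less far below the TCP than stated; the third held.
- **Carriage:** I stroked it by its handle to the far stop and back home. It went through a sticky spot that peaked at about 19 N. At each end about 20 N moved it no farther, and the travel between stops was 270.4 mm. After release the camera put the handle at y = −0.039, against −0.040 when pressed home.
- **Dial:** I turned the bezel about 89° clockwise. In the last close view the zero mark is at −79.3° and the pointer at −78.7°, so they agree to about 1°.

**One check disagreed:** the last picture seems to show a gap of about 4 mm between the carriage and the home lugs. I relied on the force and the full measured travel, and judged it home.

The bystanders and the larger bar were left alone, and the robot was clear of everything at hand-in.

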